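# Prise open the game case and put the red pawn away

## Robot

A 6-joint arm with a two-finger parallel gripper is mounted at the origin on a cart in front of the work surface, level with it; the furniture and walls round the work are solid. World frame = base frame: x ahead of the robot, y to its left, z up, the work surface at z = 0. Lengths are in m, angles in degrees, forces in N, time in s.
With the tool pointing down it reaches from about 0.35 to 0.8 m from the base axis. Payload 7.3 kg.
Tool frame: the origin (TCP) lies between the finger pads; the fingertips stand 17 mm ahead of it and the grasp point (between the pads) lies 2 mm behind it; z points along the fingers, y is the direction in which the jaws open and shut (so a half turn about z gives the same grasp; the last joint's range is limited). The gripper opens to 85 mm and grips with 20 to 120 N. Pads are 22 mm wide; open, the fingers measure 114 mm over their backs; the gripper's body (76 mm by 85 mm) begins 54 mm behind the grasp point. The pads swing forward as they close: fully open they stand 13 mm farther back than shut.
Start: joints at [-82.334, 19.595, 87.324, -0, 73.075, -8.365], TCP at [0.145, -0.505, 0.248] pointing down, gripper open.
Joint ranges: [-145.02, 145.02], [-44.19, 115.74], [2.07, 154.8], [-57.11, 237.11], [16.16, 152.29], [-177.93, 177.93]. Speed limits (degrees/s): [147.25, 147.25, 180, 180, 180, 180].

## Interface

Orientations are given as a 3x3 rotation matrix whose columns are the frame's x, y, z axes.
In Python, from plant import arm gives the robot as it stands.
- The arm moves only by the shell command python3 -m pendant 'ROWS' [OPENING] [FORCE]. ROWS is JSON, a list of rows, each an object of numbers: "dx", "dy", "dz": the shift along the tool's x, y, z in cm; "yaw": the turn about the tool's z in degrees. A call has 1 to 20 rows; each row is the pose to reach, as a shift and turn from the pose commanded when the call began, along the tool's axes at that moment; what a row does not reach only later rows make up. A row lasts 1/10 s, in which the tool goes at most 50 mm and 8.59 degrees, less where a joint would pass 70% of its speed; a pose out of reach is approached as far as the arm can. A call with a gripper value outside its range is refused whole. OPENING is the gripper's target within -1 to 1 (fully open at 1, half-way at 0, shut at -1), set as the call begins (- or left out, the last holds). The fingers move at their own pace and stop on an object; FORCE is the grip in N (left out, the last holds). Time passes only in rows, so rows that repeat a pose let the fingers close. It gives the time, the measured TCP pose, the force and the opening at its end, in the units of the state.
- arm.get_obs(): the state, without advancing time (a new reading comes with each control period).
- arm.snapshot(name): name is "scene" or "top" or "wrist"; returns the picture (420x560x3 uint8, red, green, blue); there is no depth.
- arm.camera_model(name): a dict with "intrinsics" (3x3 intrinsics, pixels), "extrinsics" (4x4, takes a point from world to camera coordinates). Camera axes: x right, y down, z forward; pixel columns grow to the right and rows downward; lengths in m; the calibration is good to about 2 mm. A picture is of the moment at which its call begins: read the wrist's pose just before it. camera_model takes no time and is no camera call; for the wrist camera it gives the pose at the moment of the call.
- arm.finish_job(): hands the job in, once; it reports no verdict.
Trained networks look in the newest picture that a camera, given by its name, has taken for a name from the list of things; names that differ only in an ending like _2 or _b are one class to them, and where a whole thing is asked for, a point or a joint stands for the part that bears it (a point fixed in the world has none). Each returns a list of dicts, best first, with "confidence" (0 to 1); they miss things now and then, are a little off and sometimes report something else, mostly with a low value. They report only what shows in the picture. A call takes as long as a camera call.
- arm.recognise(name, camera): "xyz" ([x, y, z] in m, in world coordinates, good to about 4 mm: the middle of the surface that is visible of it).
- arm.silhouettes(name, camera): "pixels" (420x560 bool, what is visible of it).
The state is a dict: "t": time; "joints": joint angles; "qvel": joint speeds; "joint_efforts": joint torques, N m; "tool_pos": TCP position; "eef_rot": TCP orientation; "wrist_force": force on the tool from outside, world axes, zero at the start; "ft_torque": the same for the moment, N m; "opening": finger opening in m.
Only numpy, scipy, OpenCV 4.12 (cv2) and the standard library are available. Lean on these libraries where they do the work, as an engineer would, in place of code of your own. Each camera call takes 0.05 s, during which the arm holds its last target.

## Task

The wooden game case is shut on its ball catch: lever its lid up with the screwdriver's blade in the brass-edged notch at the front, without pulling at the lid with the fingers until it is ajar, then swing the lid right back so that it stands open. Stand the red pawn upright in the compartment with the red lining, and press the lid down again until the catch snaps and it lies flush. Leave the screwdriver lying on the bench clear of the case, and leave the other pawns standing where they are.

Things in the scene. Friction and masses are not known exactly. Their poses are not given: they have to be found in the camera images.
- case: wooden case, green-topped lid, 160 (x) x 230 (y) x 72 mm high, fixed to the bench. Origin: centre of its underside; front with notch faces its own -x, hinges at +x. Walls 10 mm. Inside floor 14 mm up, with 2 mm linings; dividers 22 mm high along x at y = +/-35 mm make three compartments side by side, 140 (x) x 67 mm (y). The lid lies flush between the side walls, over the front wall (64 mm high)
- notch (a point): middle of the lower outer edge of the pry notch in the front wall, brass-edged: an opening 36 mm wide (y) and 10 mm high, right through the 10 mm wall, below the lid's front edge; 54 mm above the bench. Its axes are the case's. This edge is the natural fulcrum: inside there is free room below the lid
- lid (a joint): lid angle, rad: 0 shut and flush, 1.65 open against its stop. Lid 149 mm from hinge to front edge, 208 mm wide, 8 mm thick, no handle. Hinge line along the case's y at x = +70, z = 72 mm. A ball catch holds it shut (about 6 N at the front edge), free above 0.07 rad: its tongue stands 14 mm out of the lid's underside, near the front edge at y = +58 mm. The hinge is stiff: the lid stays where left
- lid_edge (a point): middle of the lower front edge of the lid (8 mm below its top face); x along the lid towards the hinge, z out of its top face
- screwdriver: flat screwdriver with orange handle, 192 mm, lying on the bench. Origin: on the bench under its middle. Handle 21 mm wide, 26 mm high, from y = +5 to +93 mm (its own frame), centre 13 mm up; steel shaft 6 x 6 mm from y = +4 to the tip at y = -95 mm, centre 8.5 mm up
- pawn_red: red wooden game pawn, 18 mm across, 34 mm tall, standing on the bench; origin: centre of its foot, z up through its head
- pawn_green: green pawn, the same size, standing on the bench; to be left alone
- pawn_yellow: yellow pawn, the same size, standing on the bench; to be left alone
- liner_red: red lining of one compartment, 130 x 62 x 2 mm; origin: centre of its underside, x along the case's x; which compartment is red changes
- liner_green: green lining of another compartment, the same size
- liner_yellow: yellow lining of the third compartment, the same size

How it is judged:
By the outcome, as a careful person would: the job done as asked, in the order asked, and still so for the second after the job is handed in, with the robot touching nothing.
It also fails if it takes over 72 s, if anything falls off the work surface, if the arm or the gripper's body presses on something with over 40 N, if the wrist force passes 120 N, or if a joint passes its speed limit or range.

## Working session

There is one attempt and no reset: what is moved stays moved. The work goes in short steps, Python scripts to look and compute and a shell command to move; the robot and the scene stay as the last step left them, time stands still between calls to the robot, and variables do not carry over. Pictures are saved under pics/ and viewed, and the job is handed in when it is done.

I'll start by looking at the state and the pictures.

```bash
ls; mkdir -p pics
python3 - <<'E'
from plant import arm
import cv2, numpy as np
o=arm.get_obs()
for k in o: print(k, np.round(o[k],4).tolist())
for n in ("scene","top"):
    im=arm.snapshot(n); cv2.imwrite(f"pics/{n}0.png",im[:,:,::-1])
    m=arm.camera_model(n); print(n,np.round(m["intrinsics"],1).tolist(),np.round(m["extrinsics"],3).tolist())
E
```

```text
pics
t 0.0
joints [-82.3321, 19.6379, 87.3775, -0.0013, 73.0733, -8.3637]
qvel [-0.0876, 0.057, -0.0148, -0.0093, 0.0707, 0.0142]
joint_efforts [0.0025, -43.3664, -24.6007, -0.0, 0.0079, 0.0]
tool_pos [0.145, -0.5042, 0.2476]
eef_rot [[0.9611, 0.2762, -0.0002], [0.2762, -0.9611, 0.0015], [0.0002, -0.0015, -1.0]]
wrist_force [1.1141, 0.3429, 0.5474]
ft_torque [0.03, 0.0217, -0.0271]
opening 0.0854
scene [[399.9, 0.0, 286.4], [0.0, 399.9, 200.1], [0.0, 0.0, 1.0]] [[-0.633, -0.774, 0.003, 0.365], [-0.586, 0.476, -0.656, 0.378], [0.506, -0.417, -0.755, 0.87], [0.0, 0.0, 0.0, 1.0]]
top [[388.8, 0.0, 280.3], [0.0, 388.8, 210.7], [0.0, 0.0, 1.0]] [[0.016, -1.0, 0.002, -0.024], [-0.991, -0.016, -0.135, 0.586], [0.135, 0.0, -0.991, 0.871], [0.0, 0.0, 0.0, 1.0]]
```

View pics/scene0.png

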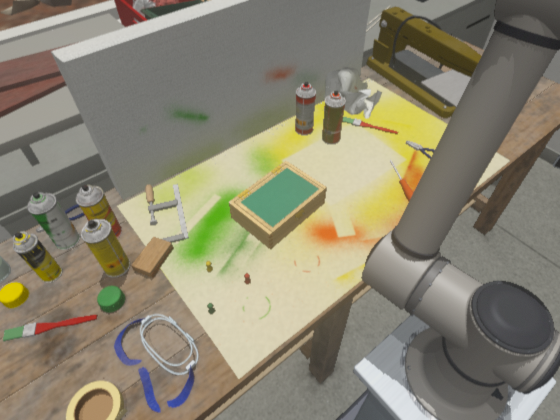

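View pics/top0.png

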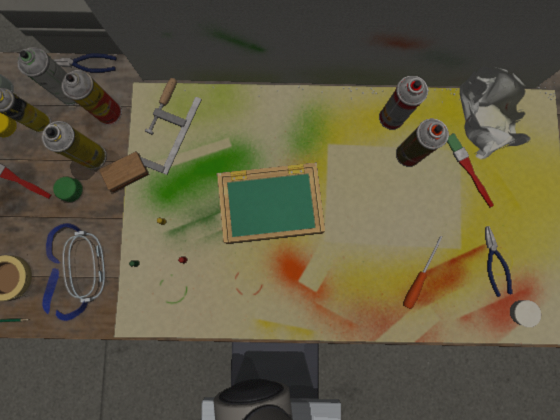

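Top view: the case sits at about (270,203), with its hinges at the top edge and its front towards the robot. The screwdriver is at (420,272) with its tip pointing up-right. The pawns are yellow (161,221), red (183,260) and green (134,264). Next I'll locate everything with the networks.

```bash
cat > h.py <<'E'
from plant import arm
import cv2, numpy as np
def ray(cam,u,v,z):
    m=arm.camera_model(cam);K=np.array(m["intrinsics"]);E=np.array(m["extrinsics"])
    d=E[:3,:3].T@np.linalg.inv(K)@np.array([u,v,1.]);c=-E[:3,:3].T@E[:3,3]
    return c+d*(z-c[2])/d[2]
def proj(cam,p,m=None):
    m=m or arm.camera_model(cam);K=np.array(m["intrinsics"]);E=np.array(m["extrinsics"])
    q=K@(E[:3,:3]@np.array(p)+E[:3,3]);return q[:2]/q[2]
def mask_poly(cam,mask,z):
    c,_=cv2.findContours(mask.astype(np.uint8),cv2.RETR_EXTERNAL,cv2.CHAIN_APPROX_NONE)
    c=max(c,key=cv2.contourArea)[:,0,:]
    return np.array([ray(cam,u,v,z)[:2] for u,v in c])
def st():
    o=arm.get_obs(); print({k:np.round(o[k],3).tolist() for k in("t","tool_pos","wrist_force","opening")}); return o
E
python3 - <<'E'
from h import *
arm.snapshot("top")
for n in ["case","lid","screwdriver","pawn_red","pawn_green","pawn_yellow"]:
    r=arm.recognise(n,"top"); print(n,[(np.round(a["xyz"],3).tolist(),round(a["confidence"],2)) for a in r[:3]])
for n,z in(("case",.072),("lid",.072),("screwdriver",.013),("pawn_red",.02)):
    s=arm.silhouettes(n,"top")
    if not s: continue
    m=s[0]["pixels"]; P=mask_poly("top",m,z)
    b=cv2.minAreaRect((P*1000).astype(np.float32)); print(n,m.sum(),round(s[0]["confidence"],2),b, np.round(cv2.boxPoints(b)).tolist())
    np.save(f"{n}.npy",m)
E
```

```text
case []
lid [([0.597, 0.01, 0.072], 0.68)]
screwdriver [([0.416, -0.333, 0.017], 0.87)]
pawn_red [([0.468, 0.215, 0.03], 0.5)]
pawn_green []
pawn_yellow [([0.561, 0.271, 0.025], 0.37)]
case 7094 0.57 ((600.732666015625, 8.352157592773438), (164.5056610107422, 228.6932373046875), 7.376140594482422) [[504.0, 111.0], [534.0, -116.0], [697.0, -94.0], [668.0, 132.0]]
lid 6088 0.88 ((598.115966796875, 8.155792236328125), (154.275146484375, 211.9171600341797), 7.886205673217773) [[507.0, 103.0], [536.0, -107.0], [689.0, -86.0], [660.0, 124.0]]
screwdriver 548 0.87 ((421.1788330078125, -340.6175842285156), (27.692222595214844, 122.13490295410156), 61.94002151489258) [[361.0, -324.0], [469.0, -382.0], [482.0, -357.0], [374.0, -300.0]]
```

```bash
cat >> h.py <<'E'
def go(x,y,z,jaw=None,o=None):
    """shift (cm) and yaw (deg) to world TCP; jaw = world angle (deg) of jaw line (tool y), mod 180"""
    o=o or arm.get_obs(); R=np.array(o["eef_rot"]); d=R.T@(np.array([x,y,z])-o["tool_pos"])*100
    yw=0
    if jaw is not None:
        cur=np.degrees(np.arctan2(R[1,1],R[0,1])); yw=-((jaw-cur+90)%180-90)
    print("dx dy dz",np.round(d,2).tolist(),"yaw",round(yw,2),"j6",round(float(o["joints"][5]),1))
E
python3 - <<'E'
from h import *
a=ray("top",440,238,.0085);b=ray("top",408,305,.013);print("tip,butt",a,b,np.linalg.norm(a-b),np.degrees(np.arctan2(*(a-b)[1::-1])))
m=np.load("screwdriver.npy");ys,xs=np.nonzero(m);print(xs.min(),xs.max(),ys.min(),ys.max())
m=arm.camera_model("wrist");E=np.array(m["extrinsics"]);c=-E[:3,:3].T@E[:3,3];o=arm.get_obs();R=np.array(o["eef_rot"])
print("wrist cam in tool",R.T@(c-o["tool_pos"]),"\n",np.round(R.T@E[:3,:3].T,2))
im=arm.snapshot("top")[:,:,::-1]
cv2.imwrite("pics/crop1.png",cv2.resize(im[225:315,385:460],None,fx=6,fy=6,interpolation=cv2.INTER_CUBIC))
go(.43,-.34,.22,26)
E
```

```text
tip,butt [ 0.5305802  -0.39915831  0.0085    ] [ 0.37238803 -0.31630459  0.013     ] 0.17863300642760793 -27.64346310936226
403 441 236 308
wrist cam in tool [ 6.62302724e-02 -1.02790713e-04 -1.25902446e-01] 
 [[-0.   -0.97 -0.26]
 [ 1.   -0.    0.  ]
 [-0.   -0.26  0.97]]
dx dy dz [31.94, -7.95, 2.83] yaw 80.03 j6 -8.4
```

View pics/crop1.png

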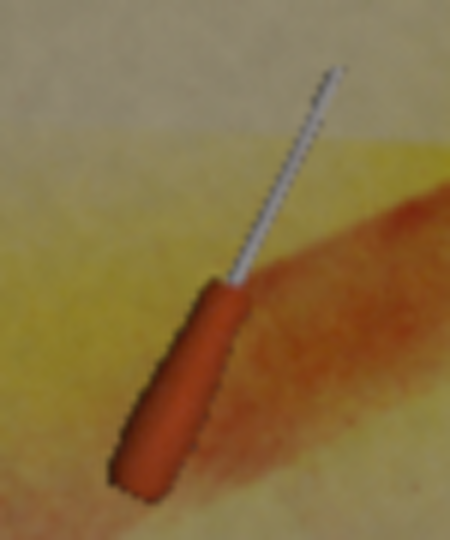

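Run:
```python
from h import *
go(.46,-.36,.22,62.4)
```

```text
dx dy dz [34.27, -5.2, 2.83] yaw 43.63 j6 -8.4
```

```bash
python3 -m pendant '[{"dx":34.3,"dy":-5.2,"dz":2.8,"yaw":-136.4},{"dx":34.3,"dy":-5.2,"dz":2.8,"yaw":-136.4},{"dx":34.3,"dy":-5.2,"dz":2.8,"yaw":-136.4},{"dx":34.3,"dy":-5.2,"dz":2.8,"yaw":-136.4},{"dx":34.3,"dy":-5.2,"dz":2.8,"yaw":-136.4},{"dx":34.3,"dy":-5.2,"dz":2.8,"yaw":-136.4},{"dx":34.3,"dy":-5.2,"dz":2.8,"yaw":-136.4},{"dx":34.3,"dy":-5.2,"dz":2.8,"yaw":-136.4},{"dx":34.3,"dy":-5.2,"dz":2.8,"yaw":-136.4},{"dx":34.3,"dy":-5.2,"dz":2.8,"yaw":-136.4},{"dx":34.3,"dy":-5.2,"dz":2.8,"yaw":-136.4},{"dx":34.3,"dy":-5.2,"dz":2.8,"yaw":-136.4},{"dx":34.3,"dy":-5.2,"dz":2.8,"yaw":-136.4},{"dx":34.3,"dy":-5.2,"dz":2.8,"yaw":-136.4},{"dx":34.3,"dy":-5.2,"dz":2.8,"yaw":-136.4},{"dx":34.3,"dy":-5.2,"dz":2.8,"yaw":-136.4},{"dx":34.3,"dy":-5.2,"dz":2.8,"yaw":-136.4},{"dx":34.3,"dy":-5.2,"dz":2.8,"yaw":-136.4}]'
python3 - <<'E'
from h import *
o=st();print(np.round(o["eef_rot"],3).tolist(),np.round(o["joints"],1))
im=arm.snapshot("wrist");cv2.imwrite("pics/w1.png",im[:,:,::-1])
E
```

```text
t: 2.5
tool_pos: [0.4603, -0.3599, 0.2203]
eef_rot: [[-0.885, 0.466, -0.0], [0.466, 0.885, -0.0], [0.0, -0.0, -1.0]]
wrist_force: [-0.5, 0.2, 0.5]
opening: 0.0855
{'t': 2.5, 'tool_pos': [0.46, -0.36, 0.22], 'wrist_force': [-0.451, 0.165, 0.459], 'opening': 0.086}
[[-0.885, 0.466, -0.0], [0.466, 0.885, -0.0], [0.0, -0.0, -1.0]] [ -45.5   27.1   80.1   -0.    72.8 -107.8]
```

View pics/w1.png

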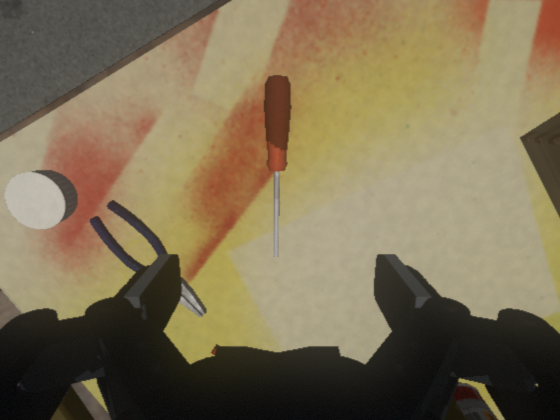

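The wrist view shows the screwdriver running vertically: butt (278,76), shaft start (277,171), tip (276,257). I'll convert those pixels to positions.

Run:
```python
from h import *
t=ray("wrist",276.3,257,.0085);s=ray("wrist",277,171,.012);b=ray("wrist",278,76,.013)
print(t,s,b,np.linalg.norm(t-s),np.linalg.norm(t-b))
d=(t-b)[:2];d/=np.linalg.norm(d);print("tip dir",np.degrees(np.arctan2(d[1],d[0])))
g=t[:2]-d*.087;print("grip",g,"origin",t[:2]-d*.095); 
go(g[0],g[1],.10,np.degrees(np.arctan2(d[1],d[0]))+90)
```

```text
[ 0.53719983 -0.40152051  0.0085    ] [ 0.4500597 -0.3547504  0.012    ] [ 0.36865706 -0.31080921  0.013     ] 0.0989600820110477 0.1914561476298539
tip dir -28.28955567920162
grip [ 0.46059079 -0.3602888 ] origin [ 0.45354628 -0.35649738]
dx dy dz [-0.04, -0.02, 12.03] yaw 0.54 j6 -107.8
```

```bash
python3 -m pendant '[{"dz":5,"yaw":0.5},{"dz":10,"yaw":0.5},{"dz":14,"yaw":0.5},{"dz":17,"yaw":0.5},{"dz":19,"yaw":0.5},{"dz":19.8,"yaw":0.5},{"dz":20.1,"yaw":0.5},{"dz":20.15,"yaw":0.5},{"dz":20.15,"yaw":0.5},{"dz":20.15,"yaw":0.5}]' -0.4 120 && python3 -m pendant '[{"dz":0},{"dz":0},{"dz":0},{"dz":0},{"dz":0},{"dz":0},{"dz":0},{"dz":0}]' -1 120
python3 - <<'E'
from h import *
o=st()
im=arm.snapshot("wrist");cv2.imwrite("pics/w2.png",im[:,:,::-1])
E
```

```text
invalid input
```

```bash
python3 -m pendant '[{"dz":5,"yaw":0.5},{"dz":10,"yaw":0.5},{"dz":14,"yaw":0.5},{"dz":17,"yaw":0.5},{"dz":19,"yaw":0.5},{"dz":19.8,"yaw":0.5},{"dz":20.1,"yaw":0.5},{"dz":20.1,"yaw":0.5},{"dz":20.1,"yaw":0.5}]' -0.4 110
```

```text
invalid input
```

```bash
python3 -m pendant '[{"dz":5,"yaw":0.5},{"dz":10,"yaw":0.5},{"dz":14,"yaw":0.5},{"dz":17,"yaw":0.5},{"dz":19,"yaw":0.5},{"dz":19.8,"yaw":0.5},{"dz":20.1,"yaw":0.5},{"dz":20.1,"yaw":0.5},{"dz":20.1,"yaw":0.5}]' -0.4; python3 -c "
from h import *
st()"
```

```text
{'t': 2.55, 'tool_pos': [0.46, -0.36, 0.22], 'wrist_force': [-0.142, 0.821, 0.154], 'opening': 0.085}invalid input
```

```bash
python3 -m pendant '[{"dx":0,"dy":0,"dz":5,"yaw":0.5},{"dx":0,"dy":0,"dz":10,"yaw":0.5},{"dx":0,"dy":0,"dz":14,"yaw":0.5},{"dx":0,"dy":0,"dz":17,"yaw":0.5},{"dx":0,"dy":0,"dz":19,"yaw":0.5},{"dx":0,"dy":0,"dz":19.8,"yaw":0.5},{"dx":0,"dy":0,"dz":20.1,"yaw":0.5},{"dx":0,"dy":0,"dz":20.1,"yaw":0.5},{"dx":0,"dy":0,"dz":20.1,"yaw":0.5}]' -0.4
```

```text
t: 3.45
tool_pos: [0.4609, -0.3605, 0.0206]
eef_rot: [[-0.882, 0.471, 0.002], [0.471, 0.882, -0.002], [-0.002, -0.001, -1.0]]
wrist_force: [0.2, 0.5, 0.1]
opening: 0.0256
```

```bash
python3 -m pendant '[{"dx":0,"dy":0,"dz":0.1,"yaw":0},{"dx":0,"dy":0,"dz":0.1,"yaw":0},{"dx":0,"dy":0,"dz":0.1,"yaw":0}]' -0.4 && python3 -m pendant '[{"dx":0,"dy":0,"dz":0,"yaw":0},{"dx":0,"dy":0,"dz":0,"yaw":0},{"dx":0,"dy":0,"dz":0,"yaw":0},{"dx":0,"dy":0,"dz":0,"yaw":0},{"dx":0,"dy":0,"dz":0,"yaw":0},{"dx":0,"dy":0,"dz":0,"yaw":0}]' -1 120
python3 - <<'E'
from h import *
o=st()
im=arm.snapshot("wrist");cv2.imwrite("pics/w2.png",im[:,:,::-1])
E
```

```text
t: 3.75
tool_pos: [0.4604, -0.36, 0.0187]
eef_rot: [[-0.882, 0.471, 0.0], [0.471, 0.882, -0.001], [-0.001, -0.0, -1.0]]
wrist_force: [-0.1, -0.4, 0.2]
opening: 0.0254
t: 4.35
tool_pos: [0.4604, -0.3601, 0.0186]
eef_rot: [[-0.882, 0.471, 0.0], [0.471, 0.882, -0.0], [-0.0, -0.0, -1.0]]
wrist_force: [-0.2, 1.0, 4.9]
opening: 0.0022
{'t': 4.35, 'tool_pos': [0.46, -0.36, 0.019], 'wrist_force': [-0.166, 1.007, 4.863], 'opening': 0.002}
```

View pics/w2.png

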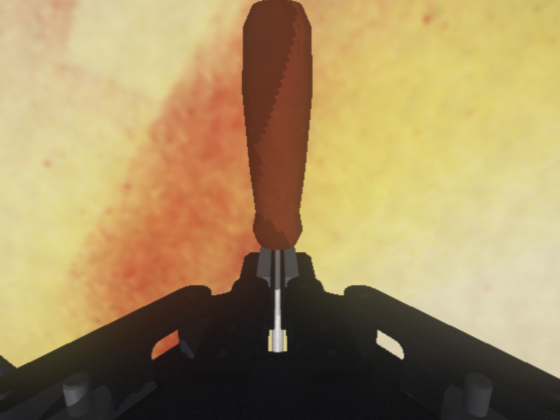

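```bash
python3 -m pendant '[{"dx":0,"dy":0,"dz":-0.5,"yaw":0},{"dx":0,"dy":0,"dz":-1.5,"yaw":0},{"dx":0,"dy":0,"dz":-3,"yaw":0},{"dx":0,"dy":0,"dz":-5,"yaw":0},{"dx":0,"dy":0,"dz":-5,"yaw":0}]'
python3 - <<'E'
from h import *
o=st()
im=arm.snapshot("wrist");cv2.imwrite("pics/w3.png",im[:,:,::-1])
im=arm.snapshot("scene");cv2.imwrite("pics/s3.png",cv2.resize(im[100:300,330:530,::-1],None,fx=3,fy=3))
E
```

```text
t: 4.9
tool_pos: [0.4616, -0.3611, 0.0712]
eef_rot: [[-0.882, 0.471, 0.004], [0.471, 0.882, -0.004], [-0.005, -0.002, -1.0]]
wrist_force: [-0.5, -0.3, -0.8]
opening: 0.0023
{'t': 4.9, 'tool_pos': [0.462, -0.361, 0.071], 'wrist_force': [-0.513, -0.303, -0.837], 'opening': 0.002}
```

View pics/w3.png

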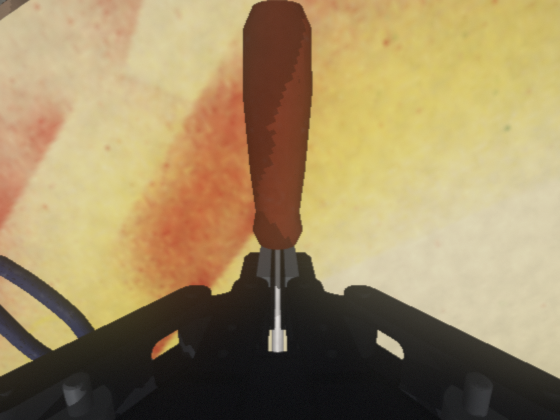

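View pics/s3.png

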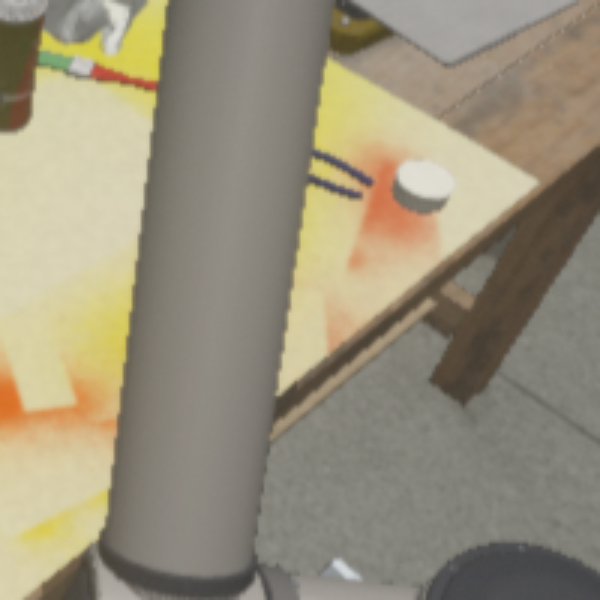

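The grip holds: the screwdriver looks identical in the wrist view before and after the lift. Now I'll refine the case pose by overlaying its model on the top picture.

```bash
cat >> h.py <<'E'
def cw(C,yaw,p):
    a=np.radians(yaw);c,s=np.cos(a),np.sin(a);return np.array([C[0]+c*p[0]-s*p[1],C[1]+s*p[0]+c*p[1],p[2]])
E
python3 - <<'E'
from h import *
C=(.600,.008);yw=7.6
im=arm.snapshot("top")[:,:,::-1].copy();big=cv2.resize(im[140:270,190:350],None,fx=5,fy=5,interpolation=cv2.INTER_CUBIC)
cv2.imwrite("pics/c1a.png",big)
f=lambda p:tuple(int(v) for v in (proj("top",cw(C,yw,p))-[190,140])*5+2)
for P,col in(([(-.08,-.115,.072),(.08,-.115,.072),(.08,.115,.072),(-.08,.115,.072)],(0,0,255)),([(-.08,-.018,.054),(-.08,.018,.054),(-.08,.018,.064),(-.08,-.018,.064)],(255,0,0)),([(-.08,-.115,0),(-.08,.115,0)],(255,0,255)),([(-.079,-.104,.072),(.07,-.104,.072),(.07,.104,.072),(-.079,.104,.072)],(0,255,255))):
    cv2.polylines(big,[np.array([f(p) for p in P])],True,col,1)
cv2.imwrite("pics/c1.png",big)
E
```

```text
(no output)
```

View pics/c1.png

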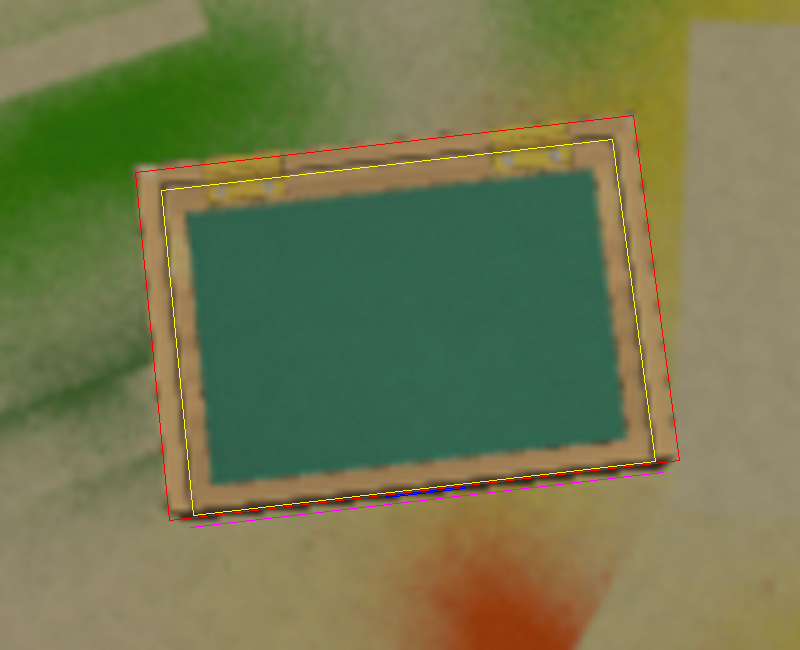

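View pics/c1a.png

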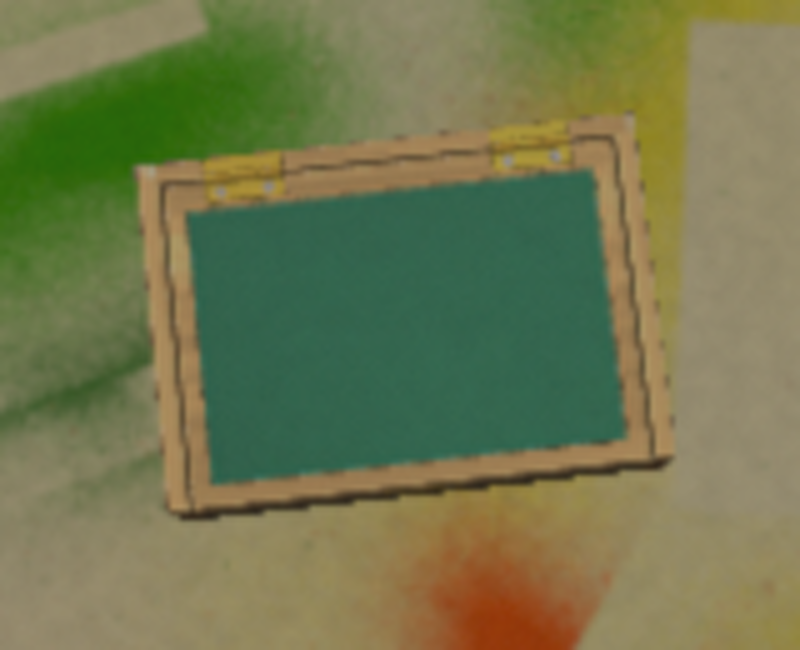

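Run:
```python
from h import *
px={( .08,.115):(138,166),(.08,-.115):(632,115),(-.08,-.115):(668,457),(-.08,.115):(172,511),(.07,.104):(163,184),(.07,-.104):(610,136),(-.079,-.104):(652,458),(-.079,.104):(190,506)}
W=np.array([ray("top",190+(u-2)/5,140+(v-2)/5,.072)[:2] for u,v in px.values()]);M=np.array(list(px))
H,_=cv2.estimateAffinePartial2D(M,W)
print("scale",np.hypot(H[0,0],H[1,0]),"yaw",np.degrees(np.arctan2(H[1,0],H[0,0])),"C",H[:,2]);print(np.round((M@H[:,:2].T+H[:,2]-W)*1000,1).tolist())
C=H[:,2];yw=np.degrees(np.arctan2(H[1,0],H[0,0]))
print(cw(C,yw,(-.08,0,0)))
p=cw(C,yw,(-.207,0,0));go(p[0],p[1],.15,yw+90)
```

```text
scale 0.989182935115324 yaw 7.0472968436293435 C [0.60231897 0.00893731]
[[-0.1, 0.0], [0.1, 0.3], [0.3, -2.3], [0.2, 1.8], [-0.3, -0.2], [-1.0, -0.1], [0.5, 1.4], [0.2, -0.9]]
[ 0.52292335 -0.00087778  0.        ]
dx dy dz [21.72, 27.31, -8.2] yaw -35.12 j6 -107.5
```

```bash
python3 -m pendant '[{"dx":0,"dy":0,"dz":-4,"yaw":0},{"dx":2,"dy":3,"dz":-8.2,"yaw":-6},{"dx":5,"dy":7,"dz":-8.2,"yaw":-13},{"dx":8.5,"dy":11,"dz":-8.2,"yaw":-20},{"dx":12,"dy":15,"dz":-8.2,"yaw":-27},{"dx":15,"dy":19,"dz":-8.2,"yaw":-33},{"dx":18,"dy":23,"dz":-8.2,"yaw":-35.1},{"dx":20.5,"dy":26,"dz":-8.2,"yaw":-35.1},{"dx":21.7,"dy":27.3,"dz":-8.2,"yaw":-35.1},{"dx":21.7,"dy":27.3,"dz":-8.2,"yaw":-35.1},{"dx":21.7,"dy":27.3,"dz":-8.2,"yaw":-35.1},{"dx":21.7,"dy":27.3,"dz":-8.2,"yaw":-35.1}]'
python3 - <<'E'
from h import *
o=st();C=(.6023,.009);p=cw(C,7.05,(-.207,0,0));go(p[0],p[1],.0695,97.05)
im=arm.snapshot("wrist");cv2.imwrite("pics/w4.png",im[:,:,::-1])
im=arm.snapshot("scene");cv2.imwrite("pics/s4.png",im[:,:,::-1])
E
```

```text
t: 6.25
tool_pos: [0.3976, -0.0178, 0.15]
eef_rot: [[-0.993, -0.121, -0.0], [-0.121, 0.993, -0.0], [0.0, -0.0, -1.0]]
wrist_force: [-0.7, -0.7, -1.2]
opening: 0.0021
{'t': 6.25, 'tool_pos': [0.398, -0.018, 0.15], 'wrist_force': [-0.721, -0.671, -1.244], 'opening': 0.002}
dx dy dz [0.06, 0.15, 8.05] yaw -0.07 j6 -110.6
```

View pics/w4.png

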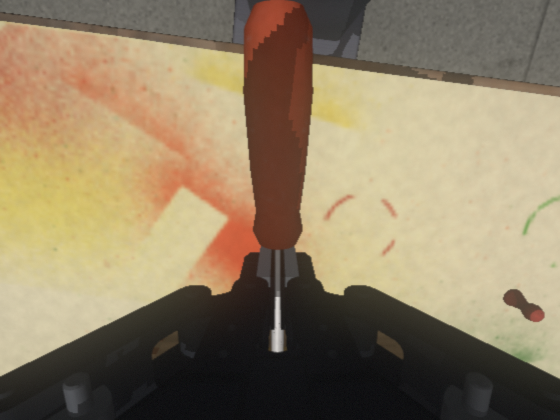

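View pics/s4.png

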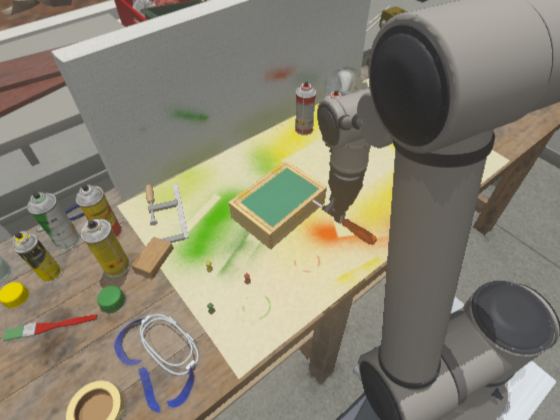

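The screwdriver is aimed at the case front and still set the same in the fingers. I'll lower to notch height and check the height from the scene camera.

```bash
python3 -m pendant '[{"dx":0.1,"dy":0.15,"dz":4,"yaw":0},{"dx":0.1,"dy":0.15,"dz":7,"yaw":0},{"dx":0.1,"dy":0.15,"dz":8.05,"yaw":0},{"dx":0.1,"dy":0.15,"dz":8.05,"yaw":0},{"dx":0.1,"dy":0.15,"dz":8.05,"yaw":0}]'
python3 - <<'E'
from h import *
o=st();C=(.6023,.009);R=np.array(o["eef_rot"])
im=arm.snapshot("scene")[:,:,::-1]
u0,v0=210,140
big=cv2.resize(im[v0:v0+120,u0:u0+160],None,fx=5,fy=5,interpolation=cv2.INTER_CUBIC)
cv2.imwrite("pics/s5a.png",big)
f=lambda p:tuple(int(v) for v in (proj("scene",p)-[u0,v0])*5+2)
for z,c in((.054,(255,0,0)),(.064,(0,0,255))):
    cv2.polylines(big,[np.array([f(cw(C,7.05,(-.08,y,z))) for y in(-.018,.018)])],False,c,1)
cv2.polylines(big,[np.array([f(cw(C,7.05,(x,y,.072))) for x,y in((-.08,-.115),(.08,-.115),(.08,.115),(-.08,.115))])],True,(0,255,255),1)
tip=o["tool_pos"]+R@np.array([-.087,0,.0101]);print("tip",tip, "case x",(tip-cw(C,7.05,(0,0,0)))[:2]@[np.cos(np.radians(7.05)),np.sin(np.radians(7.05))])
cv2.circle(big,f(tip),4,(255,0,255),1)
cv2.imwrite("pics/s5.png",big)
E
```

```text
t: 6.85
tool_pos: [0.3965, -0.0162, 0.07]
eef_rot: [[-0.993, -0.121, 0.0], [-0.121, 0.993, -0.0], [-0.0, -0.0, -1.0]]
wrist_force: [0.1, 0.5, -0.7]
opening: 0.0023
{'t': 6.85, 'tool_pos': [0.397, -0.016, 0.07], 'wrist_force': [0.062, 0.505, -0.684], 'opening': 0.002}
tip [ 0.48288846 -0.00561847  0.05986714] case x -0.12030292101149578
```

View pics/s5.png

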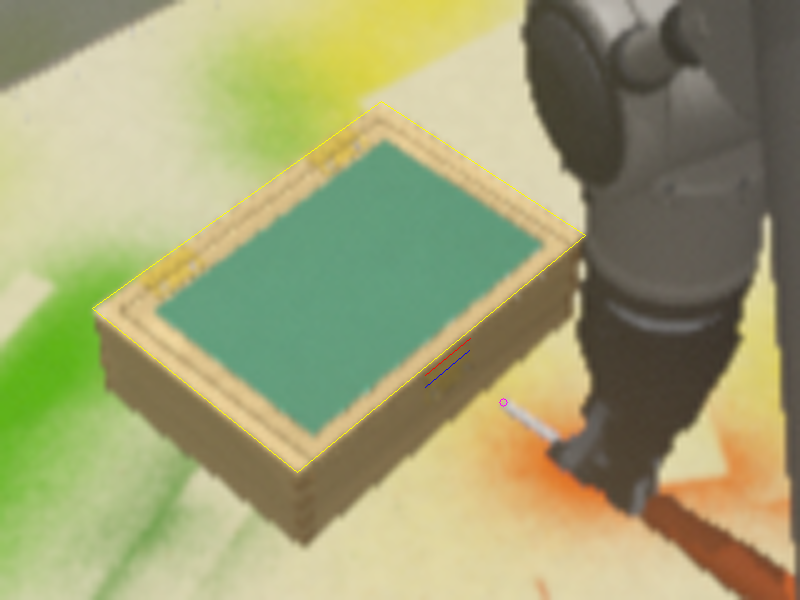

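View pics/s5a.png

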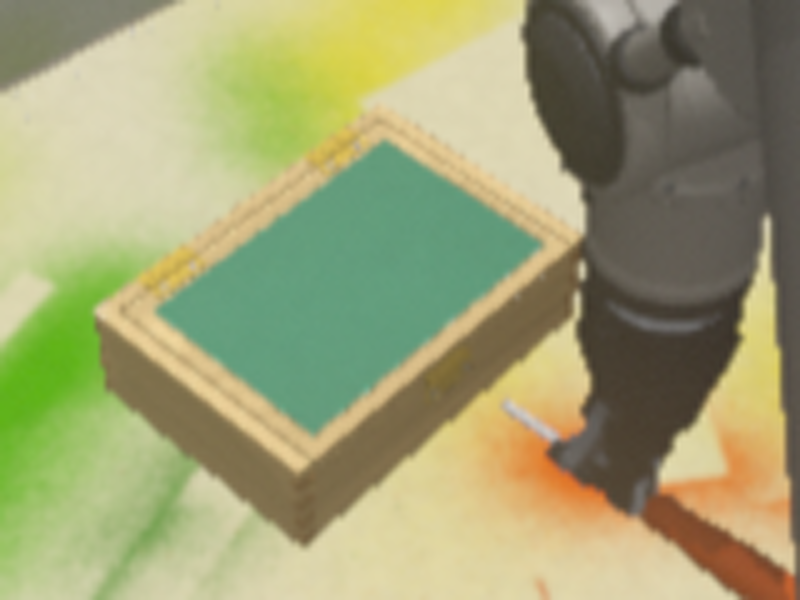

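The overlay agrees: the tip is predicted at (503,402) and seen at (503,403), and the brass notch shows at about (447,369), as modelled. I'll insert in two stages and watch the force.

```bash
python3 -m pendant '[{"dx":-1.5,"dy":0,"dz":0.07,"yaw":0},{"dx":-3,"dy":0,"dz":0.07,"yaw":0},{"dx":-3.8,"dy":0,"dz":0.07,"yaw":0},{"dx":-4.2,"dy":0,"dz":0.07,"yaw":0},{"dx":-4.6,"dy":0,"dz":0.07,"yaw":0},{"dx":-4.6,"dy":0,"dz":0.07,"yaw":0}]' && python3 -m pendant '[{"dx":-0.6,"dy":0,"dz":0,"yaw":0},{"dx":-1.2,"dy":0,"dz":0,"yaw":0},{"dx":-1.7,"dy":0,"dz":0,"yaw":0},{"dx":-1.7,"dy":0,"dz":0,"yaw":0}]'
python3 - <<'E'
from h import *
o=st()
im=arm.snapshot("scene")[:,:,::-1]
cv2.imwrite("pics/s6.png",cv2.resize(im[140:260,210:370],None,fx=5,fy=5,interpolation=cv2.INTER_CUBIC))
E
```

```text
t: 7.5
tool_pos: [0.4419, -0.01, 0.0692]
eef_rot: [[-0.992, -0.122, 0.0], [-0.122, 0.992, -0.0], [-0.0, -0.0, -1.0]]
wrist_force: [-0.6, 0.6, -1.1]
opening: 0.0021
t: 7.9
tool_pos: [0.4595, -0.0078, 0.0691]
eef_rot: [[-0.992, -0.123, 0.001], [-0.123, 0.992, -0.0], [-0.001, -0.0, -1.0]]
wrist_force: [0.5, 0.0, -2.1]
opening: 0.0022
{'t': 7.9, 'tool_pos': [0.46, -0.008, 0.069], 'wrist_force': [0.511, 0.045, -2.119], 'opening': 0.002}
```

View pics/s6.png

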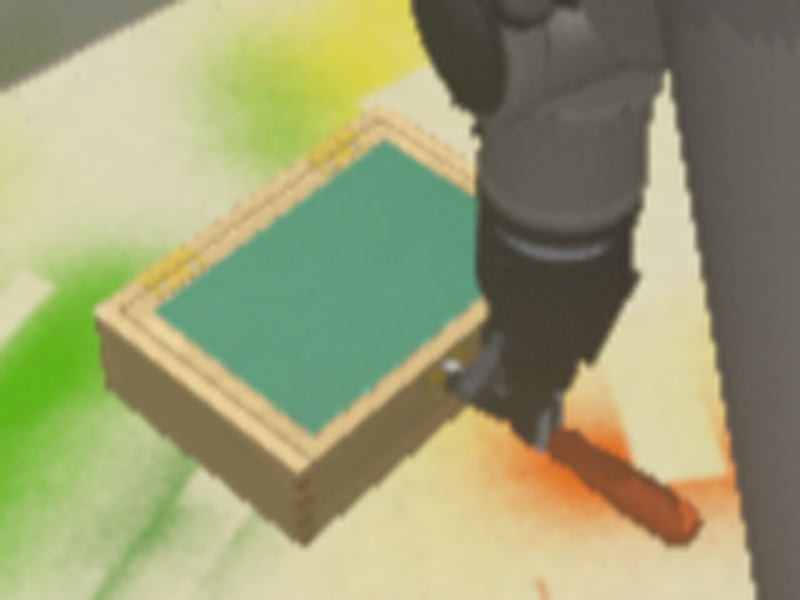

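The blade is in the notch, about 23 mm deep, with no resistance. Now I'll lift.

```bash
python3 -m pendant '[{"dx":0,"dy":0,"dz":-0.2,"yaw":0},{"dx":0,"dy":0,"dz":-0.4,"yaw":0},{"dx":0,"dy":0,"dz":-0.6,"yaw":0},{"dx":0,"dy":0,"dz":-0.8,"yaw":0},{"dx":0,"dy":0,"dz":-0.8,"yaw":0}]'; python3 -m pendant '[{"dx":0,"dy":0,"dz":-0.2,"yaw":0},{"dx":0,"dy":0,"dz":-0.4,"yaw":0},{"dx":0,"dy":0,"dz":-0.6,"yaw":0},{"dx":0,"dy":0,"dz":-0.8,"yaw":0},{"dx":0,"dy":0,"dz":-1.0,"yaw":0},{"dx":0,"dy":0,"dz":-1.2,"yaw":0},{"dx":0,"dy":0,"dz":-1.2,"yaw":0}]'
python3 - <<'E'
from h import *
o=st()
im=arm.snapshot("scene")[:,:,::-1]
cv2.imwrite("pics/s7.png",cv2.resize(im[140:260,210:370],None,fx=5,fy=5,interpolation=cv2.INTER_CUBIC))
E
```

```text
t: 8.45
tool_pos: [0.4581, -0.0078, 0.0768]
eef_rot: [[-0.992, -0.122, -0.001], [-0.122, 0.992, 0.0], [0.001, 0.0, -1.0]]
wrist_force: [0.4, -0.4, -9.8]
opening: 0.0025
t: 9.15
tool_pos: [0.4591, -0.008, 0.0901]
eef_rot: [[-0.992, -0.122, 0.002], [-0.122, 0.992, -0.001], [-0.002, -0.001, -1.0]]
wrist_force: [-1.9, 0.8, -3.6]
opening: 0.0022
{'t': 9.15, 'tool_pos': [0.459, -0.008, 0.09], 'wrist_force': [-1.871, 0.774, -3.561], 'opening': 0.002}
```

View pics/s7.png

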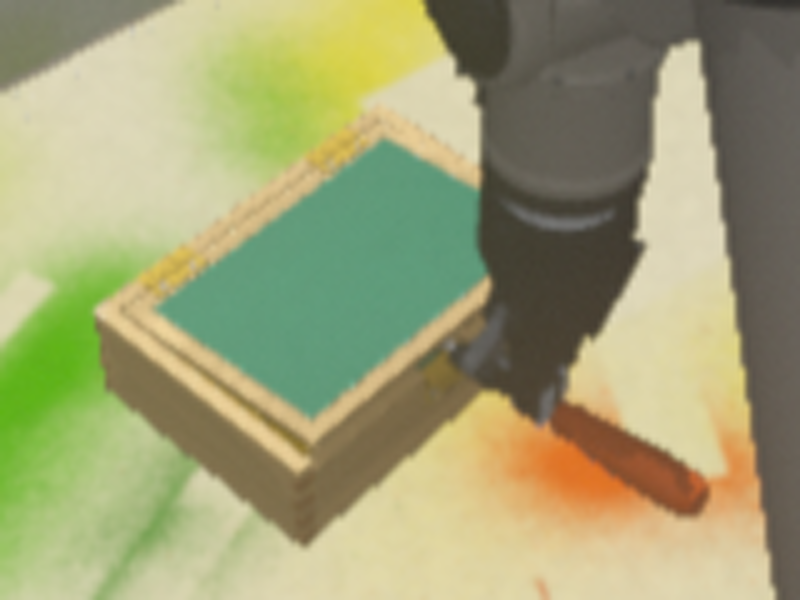

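The lid is ajar, with a 9.8 N peak that dropped after the catch let go. I'll carry the blade along the lid's arc to swing it further.

```bash
python3 -m pendant '[{"dx":-0.3,"dy":0,"dz":-1,"yaw":0},{"dx":-0.6,"dy":0,"dz":-2,"yaw":0},{"dx":-0.9,"dy":0,"dz":-3,"yaw":0},{"dx":-1.5,"dy":0,"dz":-4,"yaw":0},{"dx":-2.1,"dy":0,"dz":-5,"yaw":0},{"dx":-2.85,"dy":0,"dz":-6.15,"yaw":0},{"dx":-3.7,"dy":0,"dz":-6.9,"yaw":0},{"dx":-4.7,"dy":0,"dz":-7.7,"yaw":0},{"dx":-5.65,"dy":0,"dz":-8.4,"yaw":0},{"dx":-5.65,"dy":0,"dz":-8.4,"yaw":0}]'
python3 - <<'E'
from h import *
o=st()
im=arm.snapshot("scene")[:,:,::-1]
cv2.imwrite("pics/s8.png",cv2.resize(im[110:260,190:390],None,fx=4,fy=4,interpolation=cv2.INTER_CUBIC))
E
```

```text
t: 10.2
tool_pos: [0.517, -0.0009, 0.175]
eef_rot: [[-0.992, -0.123, 0.006], [-0.123, 0.992, -0.001], [-0.005, -0.001, -1.0]]
wrist_force: [0.1, -0.9, -0.6]
opening: 0.0024
{'t': 10.2, 'tool_pos': [0.517, -0.001, 0.175], 'wrist_force': [0.112, -0.926, -0.629], 'opening': 0.002}
```

View pics/s8.png

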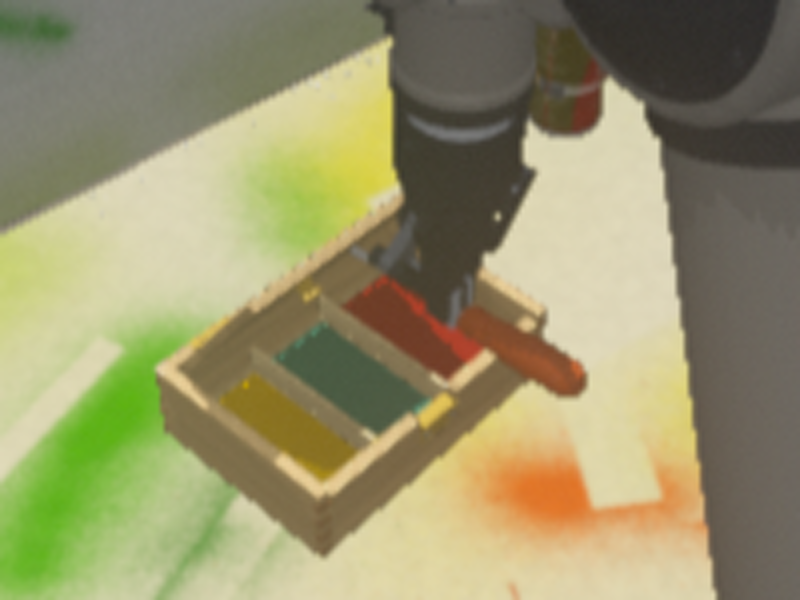

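Run:
```python
from h import *
im=arm.snapshot("scene")[:,:,::-1]
cv2.imwrite("pics/s9.png",cv2.resize(im[80:260,170:390],None,fx=3.5,fy=3.3,interpolation=cv2.INTER_CUBIC))
im=arm.snapshot("top")[:,:,::-1]
cv2.imwrite("pics/t9.png",cv2.resize(im[110:290,170:390],None,fx=3.5,fy=3.3,interpolation=cv2.INTER_CUBIC))
```

```text
(no output)
```

View pics/s9.png

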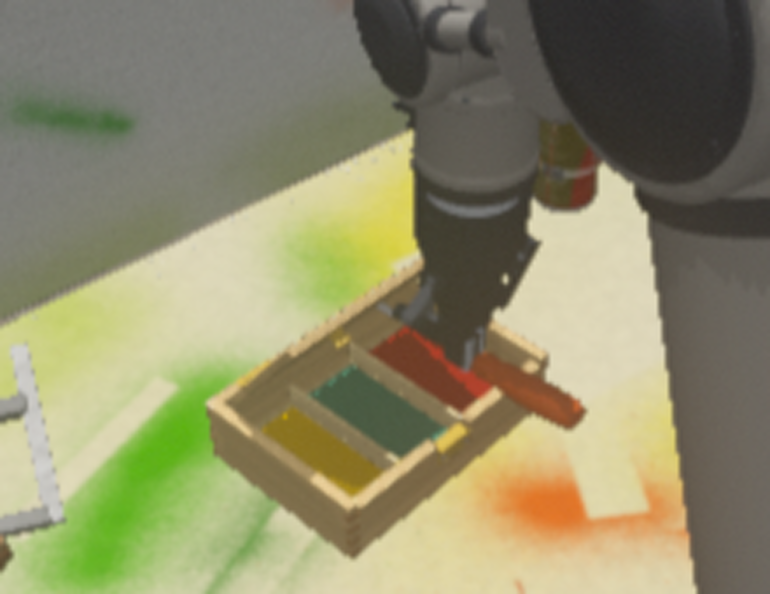

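View pics/t9.png

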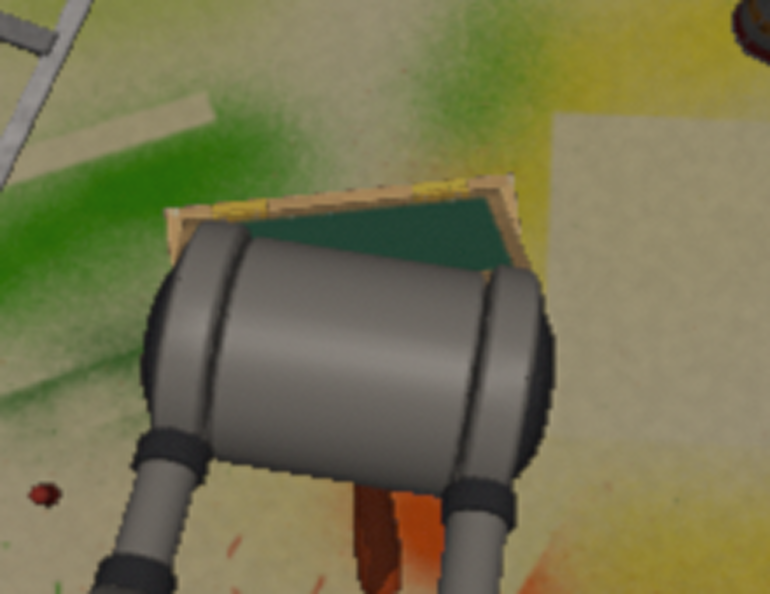

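The lid is at about 1.0 rad, edge-on to the scene camera, and the red lining is the compartment at the case's -y (right). I'll push it on towards its stop.

```bash
python3 -m pendant '[{"dx":-0.8,"dy":0,"dz":-0.4,"yaw":0},{"dx":-1.6,"dy":0,"dz":-0.8,"yaw":0},{"dx":-2.4,"dy":0,"dz":-1.1,"yaw":0},{"dx":-3.25,"dy":0,"dz":-1.3,"yaw":0},{"dx":-4.0,"dy":0,"dz":-1.45,"yaw":0},{"dx":-4.8,"dy":0,"dz":-1.55,"yaw":0},{"dx":-5.5,"dy":0,"dz":-1.6,"yaw":0},{"dx":-6.0,"dy":0,"dz":-1.6,"yaw":0},{"dx":-6.4,"dy":0,"dz":-1.6,"yaw":0},{"dx":-6.8,"dy":0,"dz":-1.6,"yaw":0},{"dx":-6.8,"dy":0,"dz":-1.6,"yaw":0}]'
python3 - <<'E'
from h import *
o=st()
im=arm.snapshot("scene")[:,:,::-1]
cv2.imwrite("pics/s10.png",cv2.resize(im[80:260,170:390],None,fx=3.5,fy=3.3,interpolation=cv2.INTER_CUBIC))
E
```

```text
t: 11.45
tool_pos: [0.5828, 0.0075, 0.189]
eef_rot: [[-0.992, -0.122, 0.001], [-0.122, 0.992, -0.0], [-0.001, -0.0, -1.0]]
wrist_force: [0.3, -0.6, -0.9]
opening: 0.0023
{'t': 11.45, 'tool_pos': [0.583, 0.008, 0.189], 'wrist_force': [0.345, -0.574, -0.886], 'opening': 0.002}
```

View pics/s10.png

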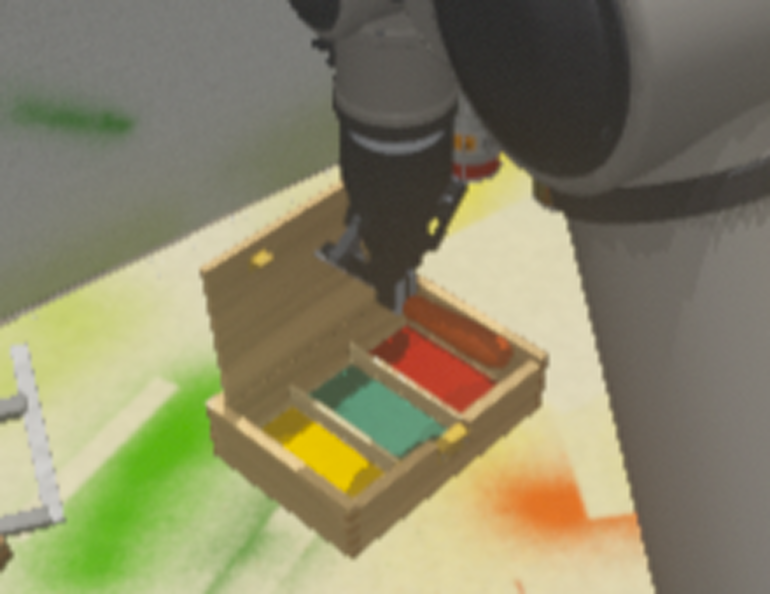

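```bash
python3 -m pendant '[{"dx":-0.2,"dy":0,"dz":0,"yaw":0},{"dx":-0.35,"dy":0,"dz":0,"yaw":0},{"dx":-0.5,"dy":0,"dz":0,"yaw":0},{"dx":-0.5,"dy":0,"dz":0,"yaw":0}]'
```

```text
t: 11.9
tool_pos: [0.5872, 0.008, 0.189]
eef_rot: [[-0.992, -0.122, -0.0], [-0.122, 0.992, -0.0], [0.0, -0.0, -1.0]]
wrist_force: [-2.3, 0.4, -1.2]
opening: 0.002
```

```bash
python3 -m pendant '[{"dx":-0.2,"dy":0,"dz":0,"yaw":0},{"dx":-0.4,"dy":0,"dz":0,"yaw":0},{"dx":-0.4,"dy":0,"dz":0,"yaw":0}]'
```

```text
t: 12.2
tool_pos: [0.5878, 0.0083, 0.188]
eef_rot: [[-0.992, -0.123, -0.009], [-0.123, 0.992, -0.0], [0.009, 0.001, -1.0]]
wrist_force: [-13.4, -1.9, 2.1]
opening: 0.0023
```

The lid is on its stop: pushing on now gives 13 N. I'll back off and lay the screwdriver down on the free bench to the right.

Run:
```python
from h import *
go(.47,-.27,.12); go(.47,-.27,.0192); print(ray("top",420,343,0))
```

```text
dx dy dz [15.04, -26.18, 6.92] yaw 0 j6 -103.6
dx dy dz [14.95, -26.19, 17.0] yaw 0 j6 -103.6
[ 0.28467324 -0.34616007  0.        ]
```

```bash
python3 -m pendant '[{"dx":3,"dy":0,"dz":0,"yaw":0},{"dx":6,"dy":-2,"dz":0,"yaw":0},{"dx":9,"dy":-6,"dz":0,"yaw":0},{"dx":12,"dy":-10,"dz":0,"yaw":0},{"dx":15,"dy":-14,"dz":1,"yaw":0},{"dx":15,"dy":-18.5,"dz":3,"yaw":0},{"dx":15,"dy":-23,"dz":6,"yaw":0},{"dx":15,"dy":-26,"dz":10,"yaw":0},{"dx":15,"dy":-26.2,"dz":13,"yaw":0},{"dx":15,"dy":-26.2,"dz":15,"yaw":0},{"dx":15,"dy":-26.2,"dz":15,"yaw":0},{"dx":15,"dy":-26.2,"dz":15,"yaw":0}]'
```

```text
t: 13.4
tool_pos: [0.4749, -0.2702, 0.0396]
eef_rot: [[-0.992, -0.122, 0.001], [-0.122, 0.992, -0.001], [-0.001, -0.001, -1.0]]
wrist_force: [1.5, -0.7, -0.6]
opening: 0.0025
```

```bash
python3 -m pendant '[{"dx":0,"dy":0,"dz":0.8,"yaw":0},{"dx":0,"dy":0,"dz":1.5,"yaw":0},{"dx":0,"dy":0,"dz":1.9,"yaw":0},{"dx":0,"dy":0,"dz":2.05,"yaw":0},{"dx":0,"dy":0,"dz":2.05,"yaw":0},{"dx":0,"dy":0,"dz":2.05,"yaw":0}]' && python3 -m pendant '[{"dx":0,"dy":0,"dz":0,"yaw":0},{"dx":0,"dy":0,"dz":0,"yaw":0},{"dx":0,"dy":0,"dz":0,"yaw":0},{"dx":0,"dy":0,"dz":0,"yaw":0}]' -0.3 40 && python3 -m pendant '[{"dx":0,"dy":0,"dz":-2,"yaw":0},{"dx":0,"dy":0,"dz":-6,"yaw":0},{"dx":0,"dy":0,"dz":-11,"yaw":0},{"dx":0,"dy":0,"dz":-16,"yaw":0},{"dx":0,"dy":0,"dz":-20,"yaw":0},{"dx":0,"dy":0,"dz":-20,"yaw":0}]'
python3 - <<'E'
from h import *
o=st()
for c in("wrist","scene","top"):
    im=arm.snapshot(c)[:,:,::-1]; cv2.imwrite(f"pics/{c}11.png",im)
for n in("pawn_red","liner_red"):
  for c in("top","scene"):
    r=arm.recognise(n,c); print(n,c,[(np.round(a["xyz"],4).tolist(),round(a["confidence"],2)) for a in r[:3]])
E
```

```text
t: 14.0
tool_pos: [0.4745, -0.2699, 0.0188]
eef_rot: [[-0.992, -0.122, 0.0], [-0.122, 0.992, -0.0], [-0.0, -0.0, -1.0]]
wrist_force: [0.1, -0.1, -0.8]
opening: 0.0023
t: 14.4
tool_pos: [0.4744, -0.27, 0.0187]
eef_rot: [[-0.992, -0.122, 0.0], [-0.122, 0.992, -0.0], [-0.0, -0.0, -1.0]]
wrist_force: [0.8, 0.1, 0.0]
opening: 0.0297
t: 15.0
tool_pos: [0.4765, -0.2715, 0.225]
eef_rot: [[-0.992, -0.123, 0.01], [-0.123, 0.992, -0.007], [-0.009, -0.009, -1.0]]
wrist_force: [0.2, -1.1, -0.4]
opening: 0.0298
{'t': 15.0, 'tool_pos': [0.477, -0.271, 0.225], 'wrist_force': [0.23, -1.061, -0.446], 'opening': 0.03}
pawn_red top []
pawn_red scene []
liner_red top [([0.5646, 0.2676, 0.0246], 0.59), ([0.6106, -0.0617, 0.0157], 0.57)]
liner_red scene [([0.6228, -0.0636, 0.0158], 0.94)]
```

View pics/wrist11.png

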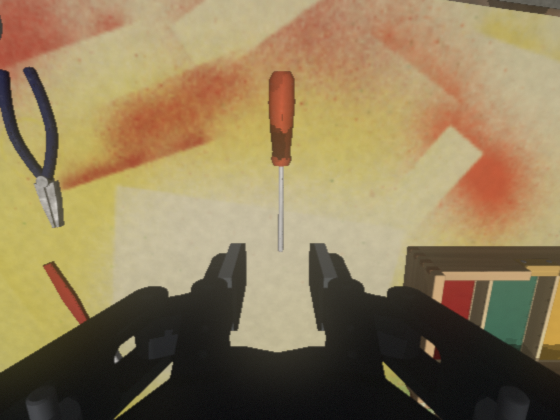

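View pics/scene11.png

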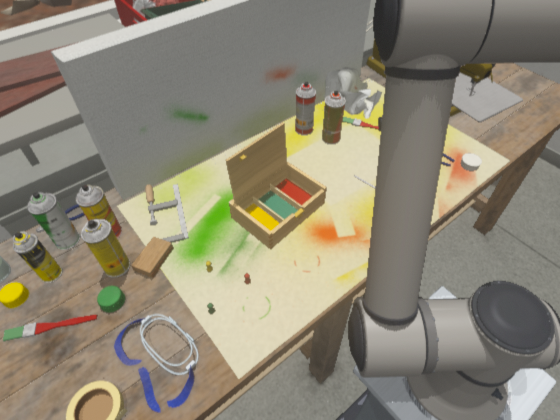

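View pics/top11.png

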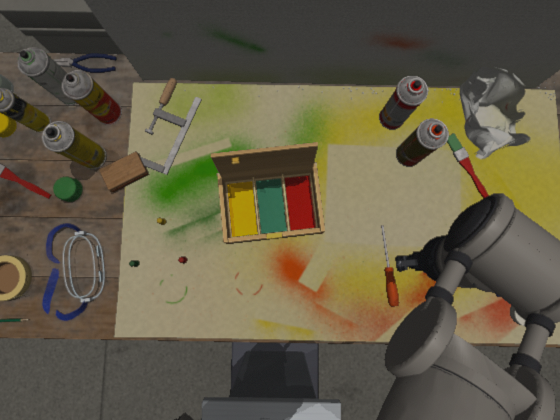

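The lid stands open. The screwdriver lies on the bench at about (390,265) in the top view, well clear of the case. The red pawn is at (183,260). Next I'll move over the red pawn.

Run:
```python
from h import *
p=ray("top",183,260,.02);print(p)
go(p[0],p[1]-.03,.22,7)
```

```text
[0.46808429 0.21264318 0.02      ]
dx dy dz [-4.96, 44.94, -0.21] yaw -89.97 j6 -134.7
```

```bash
python3 -m pendant '[{"dx":-5,"dy":44.9,"dz":0,"yaw":90},{"dx":-5,"dy":44.9,"dz":0,"yaw":90},{"dx":-5,"dy":44.9,"dz":0,"yaw":90},{"dx":-5,"dy":44.9,"dz":0,"yaw":90},{"dx":-5,"dy":44.9,"dz":0,"yaw":90},{"dx":-5,"dy":44.9,"dz":0,"yaw":90},{"dx":-5,"dy":44.9,"dz":0,"yaw":90},{"dx":-5,"dy":44.9,"dz":0,"yaw":90},{"dx":-5,"dy":44.9,"dz":0,"yaw":90},{"dx":-5,"dy":44.9,"dz":0,"yaw":90},{"dx":-5,"dy":44.9,"dz":0,"yaw":90},{"dx":-5,"dy":44.9,"dz":0,"yaw":90},{"dx":-5,"dy":44.9,"dz":0,"yaw":90},{"dx":-5,"dy":44.9,"dz":0,"yaw":90},{"dx":-5,"dy":44.9,"dz":0,"yaw":90},{"dx":-5,"dy":44.9,"dz":0,"yaw":90}]' 0.2
python3 - <<'E'
from h import *
o=st();print(np.round(o["eef_rot"],3).tolist(),np.round(o["joints"],1))
im=arm.snapshot("wrist");cv2.imwrite("pics/w12.png",im[:,:,::-1])
for n in("pawn_red",):
  r=arm.recognise(n,"wrist"); print(n,[(np.round(a["xyz"],4).tolist(),round(a["confidence"],2)) for a in r[:3]])
  s=arm.silhouettes(n,"wrist")
  for a in s[:2]:
    ys,xs=np.nonzero(a["pixels"]);print(a["confidence"],xs.mean(),ys.mean(),xs.min(),xs.max(),ys.min(),ys.max())
E
```

```text
t: 16.95
tool_pos: [0.4691, 0.1815, 0.2185]
eef_rot: [[-0.123, 0.992, -0.0], [0.992, 0.123, -0.0], [-0.0, -0.0, -1.0]]
wrist_force: [0.7, 0.8, -0.3]
opening: 0.0514
{'t': 16.95, 'tool_pos': [0.469, 0.181, 0.218], 'wrist_force': [0.687, 0.794, -0.317], 'opening': 0.051}
[[-0.123, 0.992, -0.0], [0.992, 0.123, -0.0], [-0.0, -0.0, -1.0]] [12.4 18.9 93.4 -0.  67.7  5.4]
pawn_red [([0.4682, 0.2194, 0.0322], 0.63)]
0.76 281.296875 148.7890625 273 289 140 158
0.28 381.62566844919786 103.01336898395722 370 394 94 112
```

View pics/w12.png

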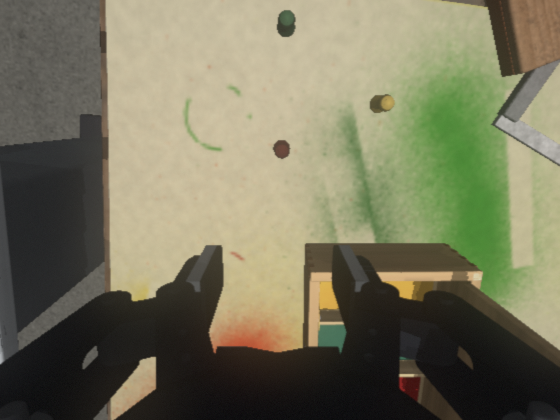

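Run:
```python
from h import *
for z in(0.01,.02,.03):
    p=ray("wrist",281.3,148.8,z);print(z,p)
s=arm.silhouettes("pawn_red","scene")
arm.snapshot("scene");s=arm.silhouettes("pawn_red","scene")
for a in s[:2]:
    ys,xs=np.nonzero(a["pixels"]);print(a["confidence"],xs.mean(),ys.mean(),ray("scene",xs.mean(),ys.mean(),.015), xs.min(),xs.max(),ys.min(),ys.max())
p=ray("wrist",281.3,148.8,.02)
go(p[0],p[1],.12); go(p[0],p[1],.027)
```

```text
0.01 [0.46923202 0.21633003 0.01      ]
0.02 [0.46897673 0.21726477 0.02      ]
0.03 [0.46872144 0.21819951 0.03      ]
dx dy dz [3.54, 0.43, 9.86] yaw 0 j6 5.4
dx dy dz [3.54, 0.43, 19.16] yaw 0 j6 5.4
```

```bash
python3 -m pendant '[{"dx":2,"dy":0.3,"dz":4,"yaw":0},{"dx":3.5,"dy":0.43,"dz":8,"yaw":0},{"dx":3.5,"dy":0.43,"dz":12,"yaw":0},{"dx":3.5,"dy":0.43,"dz":15.5,"yaw":0},{"dx":3.5,"dy":0.43,"dz":18,"yaw":0},{"dx":3.5,"dy":0.43,"dz":19.3,"yaw":0},{"dx":3.5,"dy":0.43,"dz":19.5,"yaw":0},{"dx":3.5,"dy":0.43,"dz":19.5,"yaw":0},{"dx":3.5,"dy":0.43,"dz":19.5,"yaw":0}]' && python3 -m pendant '[{"dx":0,"dy":0,"dz":0,"yaw":0},{"dx":0,"dy":0,"dz":0,"yaw":0},{"dx":0,"dy":0,"dz":0,"yaw":0},{"dx":0,"dy":0,"dz":0,"yaw":0},{"dx":0,"dy":0,"dz":0,"yaw":0},{"dx":0,"dy":0,"dz":0,"yaw":0}]' -1 25
python3 - <<'E'
from h import *
o=st()
im=arm.snapshot("wrist");cv2.imwrite("pics/w13.png",im[:,:,::-1])
E
```

```text
t: 18.15
tool_pos: [0.47, 0.2174, 0.0249]
eef_rot: [[-0.122, 0.992, 0.003], [0.992, 0.122, 0.001], [0.0, 0.003, -1.0]]
wrist_force: [-0.8, 0.7, 0.5]
opening: 0.0513
t: 18.75
tool_pos: [0.4692, 0.2172, 0.0242]
eef_rot: [[-0.122, 0.992, 0.001], [0.992, 0.122, 0.0], [0.0, 0.001, -1.0]]
wrist_force: [-1.0, -0.2, 5.3]
opening: 0.0131
{'t': 18.75, 'tool_pos': [0.469, 0.217, 0.024], 'wrist_force': [-1.048, -0.165, 5.265], 'opening': 0.013}
```

View pics/w13.png

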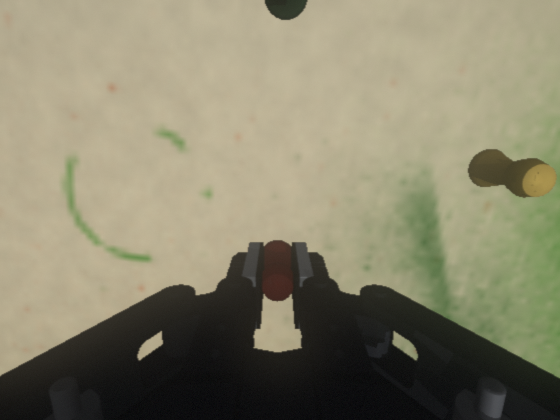

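```bash
python3 -m pendant '[{"dx":0,"dy":0,"dz":-1,"yaw":0},{"dx":0,"dy":0,"dz":-3,"yaw":0},{"dx":0,"dy":0,"dz":-7,"yaw":0},{"dx":0,"dy":0,"dz":-11,"yaw":0},{"dx":0,"dy":0,"dz":-14,"yaw":0},{"dx":0,"dy":0,"dz":-14,"yaw":0}]'
python3 - <<'E'
from h import *
o=st();p=cw((.6023,.009),7.05,(-.01,-.07,0));print(p);go(p[0],p[1],.165,7.05);go(p[0],p[1],.0415,7.05)
im=arm.snapshot("wrist");cv2.imwrite("pics/w14.png",im[:,:,::-1])
E
```

```text
t: 19.4
tool_pos: [0.4713, 0.2179, 0.1685]
eef_rot: [[-0.123, 0.992, 0.009], [0.992, 0.122, 0.003], [0.001, 0.009, -1.0]]
wrist_force: [0.7, 0.9, 0.1]
opening: 0.0128
{'t': 19.4, 'tool_pos': [0.471, 0.218, 0.169], 'wrist_force': [0.715, 0.87, 0.144], 'opening': 0.013}
[ 0.60096709 -0.06169811  0.        ]
dx dy dz [-29.33, 9.44, 0.4] yaw -0.01 j6 9.3
dx dy dz [-29.35, 9.33, 12.75] yaw -0.01 j6 9.3
```

View pics/w14.png

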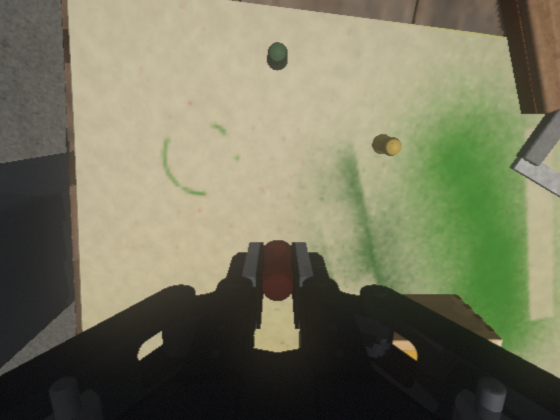

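The pawn is held upright between the pads, and the green and yellow pawns are undisturbed. I'll carry it over the red compartment.

```bash
python3 -m pendant '[{"dx":-3,"dy":1,"dz":0,"yaw":0},{"dx":-7,"dy":2.2,"dz":0,"yaw":0},{"dx":-11.5,"dy":3.6,"dz":0,"yaw":0},{"dx":-16,"dy":5,"dz":0,"yaw":0},{"dx":-20.5,"dy":6.5,"dz":0,"yaw":0},{"dx":-25,"dy":8,"dz":0,"yaw":0},{"dx":-28,"dy":9,"dz":0,"yaw":0},{"dx":-29.3,"dy":9.4,"dz":0,"yaw":0},{"dx":-29.3,"dy":9.4,"dz":0,"yaw":0},{"dx":-29.3,"dy":9.4,"dz":0,"yaw":0}]'
python3 - <<'E'
from h import *
o=st();p=cw((.6023,.009),7.05,(-.01,-.07,0));go(p[0],p[1],.0410,7.05)
im=arm.snapshot("wrist");cv2.imwrite("pics/w15.png",im[:,:,::-1])
im=arm.snapshot("scene")[:,:,::-1]
cv2.imwrite("pics/s15.png",cv2.resize(im[80:260,170:390],None,fx=3.5,fy=3.3,interpolation=cv2.INTER_CUBIC))
E
```

```text
t: 20.45
tool_pos: [0.5972, -0.061, 0.1628]
eef_rot: [[-0.123, 0.992, -0.002], [0.992, 0.123, 0.001], [0.001, -0.002, -1.0]]
wrist_force: [0.2, -0.0, 0.1]
opening: 0.0129
{'t': 20.45, 'tool_pos': [0.597, -0.061, 0.163], 'wrist_force': [0.204, -0.017, 0.096], 'opening': 0.013}
dx dy dz [-0.13, 0.38, 12.18] yaw -0.0 j6 -20.2
```

View pics/w15.png

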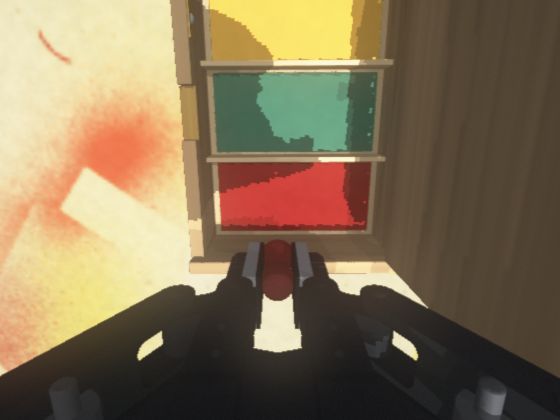

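View pics/s15.png

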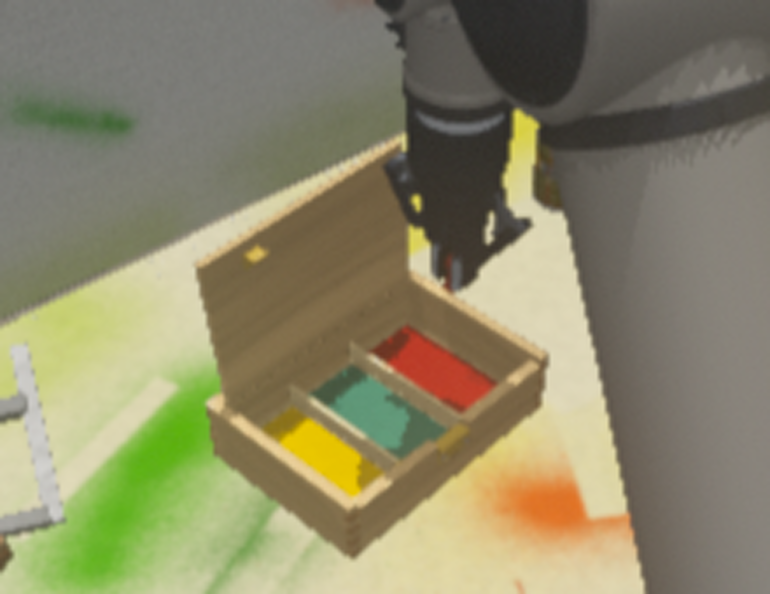

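Run:
```python
from h import *
m=arm.camera_model("wrist")
for p in((0,-.07,.016),(-.01,-.07,.016),(-.065,-.101,.016),(.065,-.101,.016)): print(p,proj("wrist",cw((.6023,.009),7.05,p),m))
print(proj("wrist",arm.get_obs()["tool_pos"]-np.array([0,0,.02]),m))
```

```text
(0, -0.07, 0.016) [292.5405338  197.64004171]
(-0.01, -0.07, 0.016) [281.06797268 197.62577709]
(-0.065, -0.101, 0.016) [219.57918153 231.10042255]
(0.065, -0.101, 0.016) [364.5268065 231.2720422]
[277.33377425 257.1203989 ]
```

The projected liner corners match the picture, so the target point is right. I'll lower the pawn gently.

```bash
python3 -m pendant '[{"dx":-0.1,"dy":0.35,"dz":3,"yaw":0},{"dx":-0.1,"dy":0.35,"dz":6,"yaw":0},{"dx":-0.1,"dy":0.35,"dz":8.5,"yaw":0},{"dx":-0.1,"dy":0.35,"dz":10.5,"yaw":0},{"dx":-0.1,"dy":0.35,"dz":11.5,"yaw":0},{"dx":-0.1,"dy":0.35,"dz":11.9,"yaw":0},{"dx":-0.1,"dy":0.35,"dz":12.1,"yaw":0},{"dx":-0.1,"dy":0.35,"dz":12.1,"yaw":0},{"dx":-0.1,"dy":0.35,"dz":12.1,"yaw":0}]'
```

```text
t: 21.45
tool_pos: [0.6023, -0.0628, 0.0436]
eef_rot: [[-0.123, 0.992, 0.002], [0.992, 0.123, -0.001], [-0.001, 0.002, -1.0]]
wrist_force: [0.6, 0.0, 0.8]
opening: 0.0128
```

```bash
python3 -m pendant '[{"dx":0,"dy":0,"dz":0.15,"yaw":0},{"dx":0,"dy":0,"dz":0.28,"yaw":0},{"dx":0,"dy":0,"dz":0.28,"yaw":0}]'
```

```text
t: 21.75
tool_pos: [0.602, -0.0629, 0.0403]
eef_rot: [[-0.122, 0.992, 0.001], [0.992, 0.122, -0.0], [-0.0, 0.001, -1.0]]
wrist_force: [-0.7, -0.6, 2.9]
opening: 0.0125
```

```bash
python3 -m pendant '[{"dx":0,"dy":0,"dz":0,"yaw":0},{"dx":0,"dy":0,"dz":0,"yaw":0},{"dx":0,"dy":0,"dz":0,"yaw":0},{"dx":0,"dy":0,"dz":0,"yaw":0}]' -0.2 20 && python3 -m pendant '[{"dx":0,"dy":0,"dz":-1,"yaw":0},{"dx":0,"dy":0,"dz":-3,"yaw":0},{"dx":0,"dy":0,"dz":-6,"yaw":0},{"dx":0,"dy":0,"dz":-10,"yaw":0},{"dx":0,"dy":0,"dz":-15,"yaw":0},{"dx":0,"dy":0,"dz":-20,"yaw":0},{"dx":0,"dy":0,"dz":-23,"yaw":0},{"dx":0,"dy":0,"dz":-23,"yaw":0}]'
python3 - <<'E'
from h import *
o=st();print(np.round(o["joints"],1))
im=arm.snapshot("wrist");cv2.imwrite("pics/w16.png",im[:,:,::-1])
im=arm.snapshot("scene")[:,:,::-1]
cv2.imwrite("pics/s16.png",cv2.resize(im[80:260,170:390],None,fx=3.5,fy=3.3,interpolation=cv2.INTER_CUBIC))
E
```

```text
t: 22.15
tool_pos: [0.6017, -0.0627, 0.0396]
eef_rot: [[-0.122, 0.992, -0.0], [0.992, 0.122, -0.0], [-0.0, -0.0, -1.0]]
wrist_force: [-0.7, 0.6, 1.0]
opening: 0.0345
t: 22.95
tool_pos: [0.6035, -0.0631, 0.2764]
eef_rot: [[-0.122, 0.992, 0.011], [0.992, 0.123, -0.003], [-0.004, 0.011, -1.0]]
wrist_force: [1.0, -0.4, -0.1]
opening: 0.0342
{'t': 22.95, 'tool_pos': [0.604, -0.063, 0.276], 'wrist_force': [1.006, -0.436, -0.055], 'opening': 0.034}
[-13.2  27.   71.3  -0.   81.  -20.2]
```

View pics/w16.png

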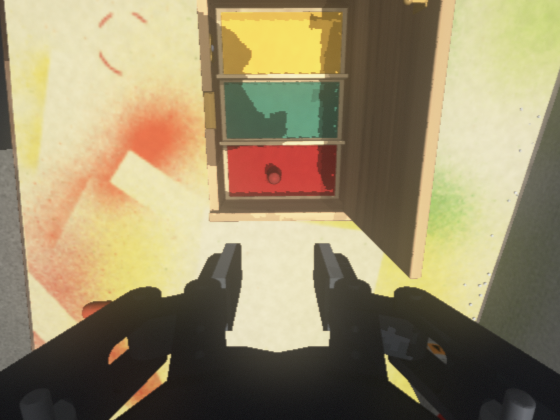

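View pics/s16.png

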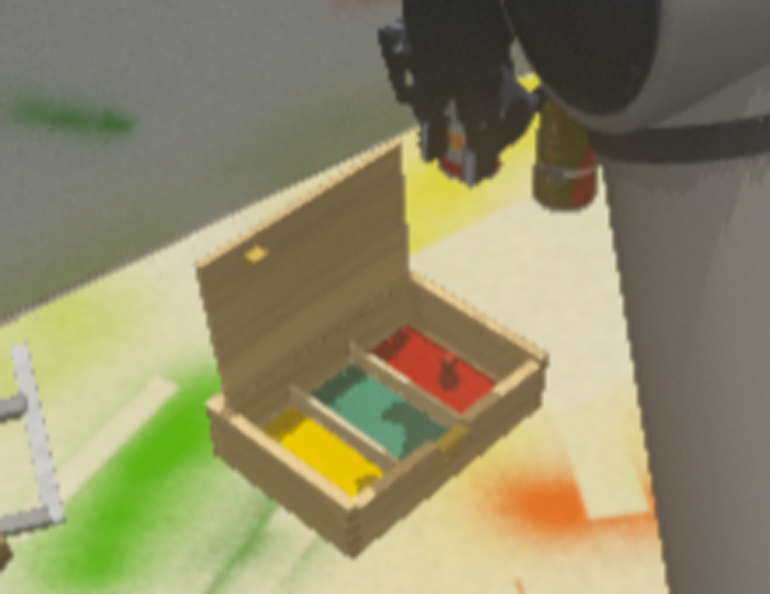

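The red pawn stands upright on the red lining, at (274,177) in the wrist view and (448,372) in the scene zoom. To close the lid I need to get behind it, so I'll check the clearance to the back panel first.

Run:
```python
from h import *
print("panel base",ray("top",280,84,0),ray("scene",130,208,0))
p=cw((.6023,.009),7.05,(.118,0,0));print(p);go(p[0],p[1],.276);go(p[0],p[1],.208)
o=arm.get_obs();print(np.array(o["eef_rot"]).round(3).tolist())
```

```text
panel base [ 0.91897587 -0.00825741  0.        ] [0.88447799 0.34196968 0.        ]
[0.71940785 0.02348278 0.        ]
dx dy dz [7.11, 12.74, -0.52] yaw 0 j6 -20.2
dx dy dz [7.11, 12.73, 6.28] yaw 0 j6 -20.2
[[-0.122, 0.992, 0.002], [0.992, 0.122, -0.0], [-0.001, 0.001, -1.0]]
```

```bash
python3 -m pendant '[{"dx":2.5,"dy":4,"dz":-0.3,"yaw":0},{"dx":5,"dy":8,"dz":-0.3,"yaw":0},{"dx":7.1,"dy":11,"dz":-0.3,"yaw":0},{"dx":7.1,"dy":12.7,"dz":-0.3,"yaw":0},{"dx":7.1,"dy":12.7,"dz":-0.3,"yaw":0},{"dx":7.1,"dy":12.7,"dz":-0.3,"yaw":0}]' -1 20
python3 - <<'E'
from h import *
o=st()
p=cw((.6023,.009),7.05,(.118,0,0));go(p[0],p[1],.208)
im=arm.snapshot("scene")[:,:,::-1]
cv2.imwrite("pics/s17.png",cv2.resize(im[40:260,150:390],None,fx=3.2,fy=2.7,interpolation=cv2.INTER_CUBIC))
im=arm.snapshot("wrist");cv2.imwrite("pics/w17.png",im[:,:,::-1])
E
```

```text
t: 23.65
tool_pos: [0.7183, 0.0231, 0.2705]
eef_rot: [[-0.122, 0.992, -0.004], [0.992, 0.122, -0.0], [0.0, -0.004, -1.0]]
wrist_force: [0.2, -0.8, -0.9]
opening: 0.0001
{'t': 23.65, 'tool_pos': [0.718, 0.023, 0.271], 'wrist_force': [0.234, -0.796, -0.892], 'opening': 0.0}
dx dy dz [0.02, 0.14, 6.25] yaw 0 j6 -11.3
```

View pics/s17.png

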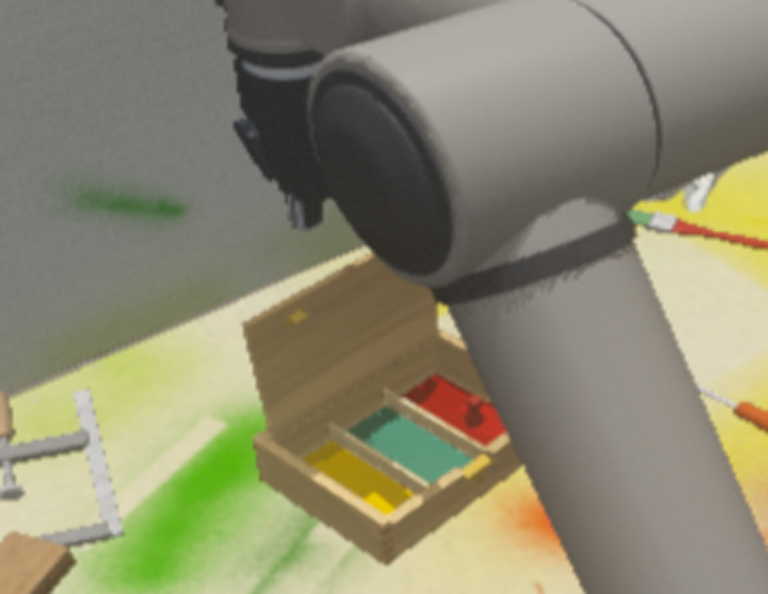

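View pics/w17.png

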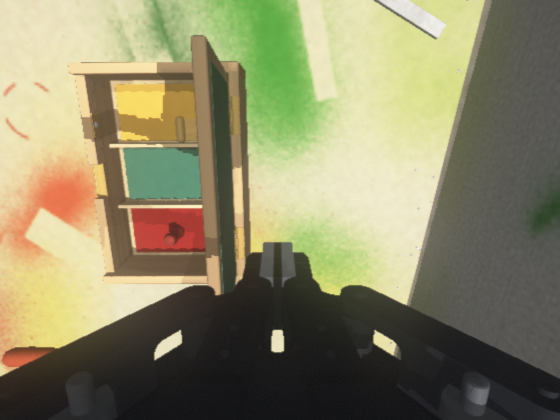

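```bash
python3 -m pendant '[{"dx":0,"dy":0,"dz":2,"yaw":0},{"dx":0,"dy":0,"dz":4,"yaw":0},{"dx":0,"dy":0,"dz":5.2,"yaw":0},{"dx":0,"dy":0,"dz":5.2,"yaw":0},{"dx":0,"dy":0,"dz":5.2,"yaw":0}]' && python3 -m pendant '[{"dx":0,"dy":-1,"dz":0,"yaw":0},{"dx":0,"dy":-1.7,"dz":0,"yaw":0},{"dx":0,"dy":-2.4,"dz":0,"yaw":0},{"dx":0,"dy":-3.2,"dz":0,"yaw":0},{"dx":0,"dy":-4.0,"dz":0,"yaw":0}]'
```

```text
t: 24.25
tool_pos: [0.7191, 0.0229, 0.2216]
eef_rot: [[-0.122, 0.993, 0.001], [0.993, 0.122, -0.0], [-0.0, 0.001, -1.0]]
wrist_force: [-0.0, -0.3, 0.4]
opening: 0.0001
t: 24.75
tool_pos: [0.6796, 0.0183, 0.2219]
eef_rot: [[-0.122, 0.992, 0.003], [0.992, 0.122, -0.0], [-0.001, 0.003, -1.0]]
wrist_force: [1.0, 0.0, 0.3]
opening: -0.0001
```

```bash
python3 -m pendant '[{"dx":0,"dy":-0.7,"dz":0.25,"yaw":0},{"dx":0,"dy":-1.45,"dz":0.5,"yaw":0},{"dx":0,"dy":-2.4,"dz":0.75,"yaw":0},{"dx":0,"dy":-3.3,"dz":1.05,"yaw":0},{"dx":0,"dy":-4.2,"dz":1.35,"yaw":0},{"dx":0,"dy":-5.15,"dz":1.75,"yaw":0},{"dx":0,"dy":-5.15,"dz":1.75,"yaw":0}]'
python3 - <<'E'
from h import *
o=st()
im=arm.snapshot("scene")[:,:,::-1]
cv2.imwrite("pics/s18.png",cv2.resize(im[40:260,150:390],None,fx=3.2,fy=2.7,interpolation=cv2.INTER_CUBIC))
im=arm.snapshot("wrist");cv2.imwrite("pics/w18.png",im[:,:,::-1])
E
```

```text
t: 25.45
tool_pos: [0.6271, 0.012, 0.2033]
eef_rot: [[-0.122, 0.992, -0.001], [0.992, 0.122, -0.0], [0.0, -0.001, -1.0]]
wrist_force: [-0.8, -0.5, 0.1]
opening: 0.0002
{'t': 25.45, 'tool_pos': [0.627, 0.012, 0.203], 'wrist_force': [-0.849, -0.522, 0.129], 'opening': 0.0}
```

View pics/s18.png

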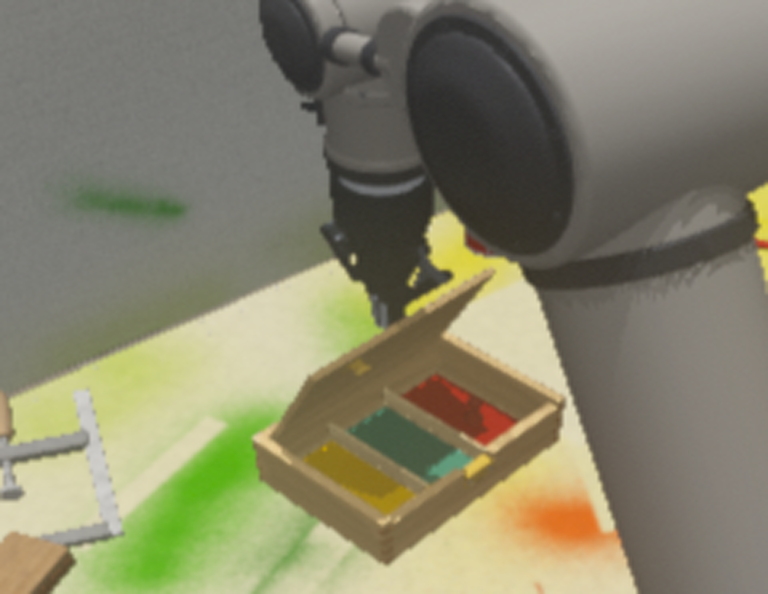

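View pics/w18.png

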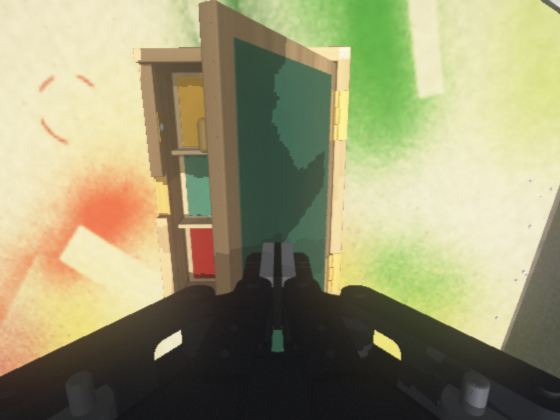

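```bash
python3 -m pendant '[{"dx":0,"dy":-0.8,"dz":0.5,"yaw":0},{"dx":0,"dy":-1.6,"dz":1.0,"yaw":0},{"dx":0,"dy":-2.4,"dz":1.6,"yaw":0},{"dx":0,"dy":-3.15,"dz":2.3,"yaw":0},{"dx":0,"dy":-3.8,"dz":3.0,"yaw":0},{"dx":0,"dy":-4.4,"dz":3.8,"yaw":0},{"dx":0,"dy":-5.0,"dz":4.6,"yaw":0},{"dx":0,"dy":-5.5,"dz":5.4,"yaw":0},{"dx":0,"dy":-6.0,"dz":6.2,"yaw":0},{"dx":0,"dy":-6.5,"dz":7.0,"yaw":0},{"dx":0,"dy":-6.8,"dz":7.7,"yaw":0},{"dx":0,"dy":-7.1,"dz":8.4,"yaw":0},{"dx":0,"dy":-7.1,"dz":8.4,"yaw":0}]'
python3 - <<'E'
from h import *
o=st()
im=arm.snapshot("scene")[:,:,::-1]
cv2.imwrite("pics/s19.png",cv2.resize(im[80:260,170:390],None,fx=3.5,fy=3.3,interpolation=cv2.INTER_CUBIC))
E
```

```text
t: 26.85
tool_pos: [0.5568, 0.0034, 0.1181]
eef_rot: [[-0.122, 0.992, -0.003], [0.992, 0.122, 0.0], [0.001, -0.003, -1.0]]
wrist_force: [-0.1, -0.6, 0.1]
opening: -0.0002
{'t': 26.85, 'tool_pos': [0.557, 0.003, 0.118], 'wrist_force': [-0.106, -0.625, 0.139], 'opening': -0.0}
```

View pics/s19.png

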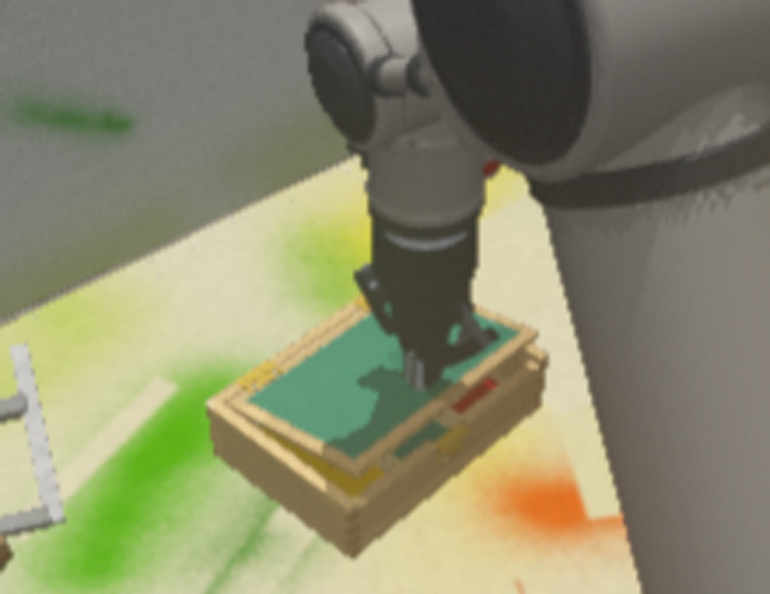

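```bash
python3 -m pendant '[{"dx":0,"dy":-0.8,"dz":0,"yaw":0},{"dx":0,"dy":-1.6,"dz":0.3,"yaw":0},{"dx":0,"dy":-1.8,"dz":0.8,"yaw":0},{"dx":0,"dy":-1.8,"dz":1.3,"yaw":0},{"dx":0,"dy":-1.8,"dz":1.8,"yaw":0},{"dx":0,"dy":-1.8,"dz":1.8,"yaw":0}]' && python3 -m pendant '[{"dx":0,"dy":0,"dz":0.3,"yaw":0},{"dx":0,"dy":0,"dz":0.6,"yaw":0},{"dx":0,"dy":0,"dz":0.9,"yaw":0},{"dx":0,"dy":0,"dz":1.1,"yaw":0},{"dx":0,"dy":0,"dz":1.1,"yaw":0}]'
```

```text
t: 27.5
tool_pos: [0.5396, 0.0012, 0.1004]
eef_rot: [[-0.122, 0.992, -0.001], [0.992, 0.122, 0.0], [0.0, -0.001, -1.0]]
wrist_force: [0.2, -0.3, 0.0]
opening: 0.0001
t: 28.0
tool_pos: [0.54, 0.0012, 0.09]
eef_rot: [[-0.122, 0.992, -0.0], [0.992, 0.122, -0.0], [0.0, -0.0, -1.0]]
wrist_force: [0.4, 0.2, 0.2]
opening: 0.0001
```

```bash
python3 -m pendant '[{"dx":0,"dy":0,"dz":0.15,"yaw":0},{"dx":0,"dy":0,"dz":0.3,"yaw":0},{"dx":0,"dy":0,"dz":0.3,"yaw":0}]'
python3 - <<'E'
from h import *
o=st()
im=arm.snapshot("scene")[:,:,::-1]
cv2.imwrite("pics/s20.png",cv2.resize(im[80:260,170:390],None,fx=3.5,fy=3.3,interpolation=cv2.INTER_CUBIC))
E
```

```text
t: 28.3
tool_pos: [0.5402, 0.0012, 0.0887]
eef_rot: [[-0.122, 0.992, 0.001], [0.992, 0.122, -0.0], [-0.0, 0.001, -1.0]]
wrist_force: [-4.7, 0.4, 14.6]
opening: 0.0001
{'t': 28.3, 'tool_pos': [0.54, 0.001, 0.089], 'wrist_force': [-4.685, 0.379, 14.574], 'opening': 0.0}
```

View pics/s20.png

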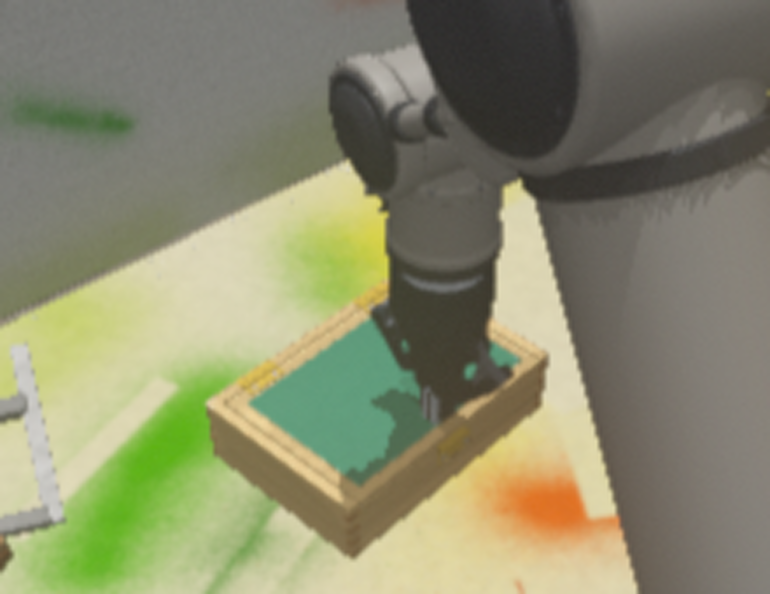

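The lid is flush: the fingertip sits at z = 0.0717 with 14.6 N of resistance. I'll press a little firmer so the catch is surely home, then retreat.

```bash
python3 -m pendant '[{"dx":0,"dy":0,"dz":0.1,"yaw":0},{"dx":0,"dy":0,"dz":0.2,"yaw":0},{"dx":0,"dy":0,"dz":0.2,"yaw":0}]'; python3 -m pendant '[{"dx":0,"dy":0,"dz":-0.5,"yaw":0},{"dx":0,"dy":0,"dz":-2,"yaw":0},{"dx":0,"dy":0,"dz":-6,"yaw":0},{"dx":0,"dy":0,"dz":-11,"yaw":0},{"dx":-4,"dy":-2,"dz":-15,"yaw":0},{"dx":-9,"dy":-4,"dz":-17,"yaw":0},{"dx":-14,"dy":-6,"dz":-17,"yaw":0},{"dx":-19,"dy":-8,"dz":-17,"yaw":0},{"dx":-24,"dy":-10,"dz":-17,"yaw":0},{"dx":-29,"dy":-11,"dz":-17,"yaw":0},{"dx":-33,"dy":-11,"dz":-17,"yaw":0},{"dx":-36,"dy":-11,"dz":-17,"yaw":0},{"dx":-36,"dy":-11,"dz":-17,"yaw":0},{"dx":-36,"dy":-11,"dz":-17,"yaw":0}]'
python3 - <<'E'
from h import *
o=st()
im=arm.snapshot("scene")[:,:,::-1];cv2.imwrite("pics/s21.png",im)
cv2.imwrite("pics/s21z.png",cv2.resize(im[140:260,210:370],None,fx=5,fy=5,interpolation=cv2.INTER_CUBIC))
im=arm.snapshot("top")[:,:,::-1];cv2.imwrite("pics/t21.png",im)
E
```

```text
t: 28.65
tool_pos: [0.5403, 0.0012, 0.0885]
eef_rot: [[-0.123, 0.992, 0.002], [0.992, 0.123, -0.001], [-0.001, 0.002, -1.0]]
wrist_force: [-9.9, 1.3, 27.9]
opening: 0.0001
t: 30.05
tool_pos: [0.4744, -0.3705, 0.2542]
eef_rot: [[-0.12, 0.993, -0.001], [0.993, 0.12, 0.001], [0.001, -0.001, -1.0]]
wrist_force: [-0.0, -0.3, -0.1]
opening: -0.0002
{'t': 30.05, 'tool_pos': [0.474, -0.37, 0.254], 'wrist_force': [-0.044, -0.317, -0.09], 'opening': -0.0}
```

View pics/s21z.png

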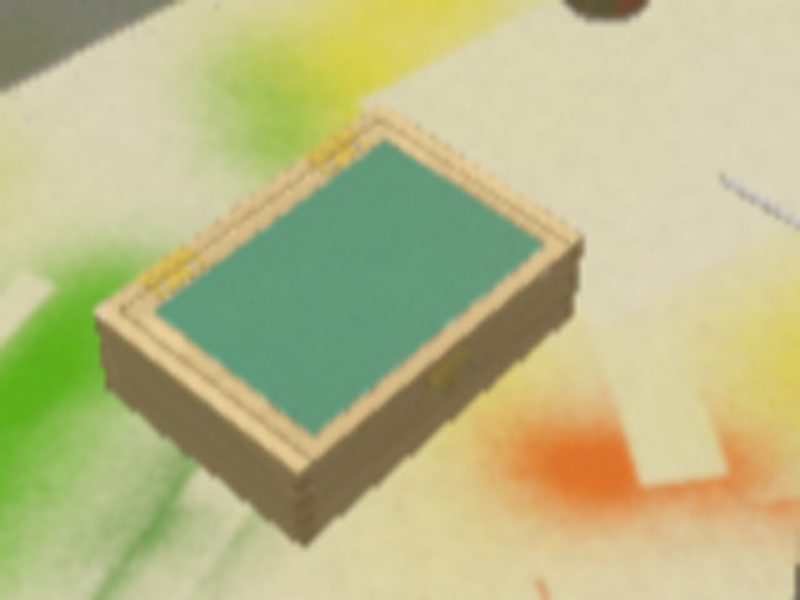

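View pics/t21.png

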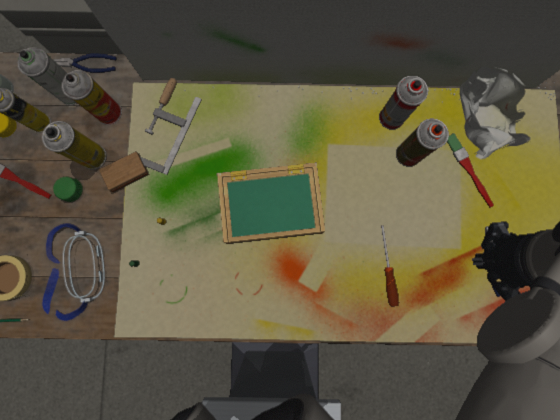

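View pics/s21.png

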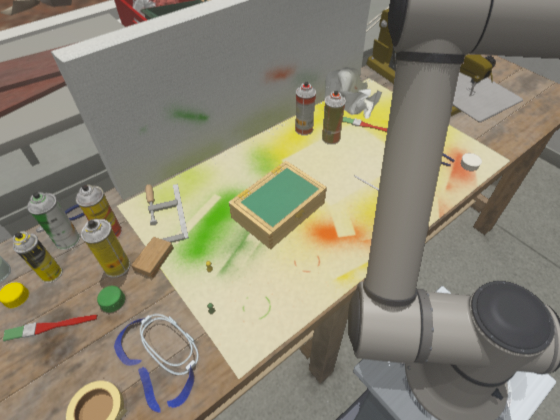

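The lid lies exactly as in the first pictures, with its front corner at (300,470) in the zoom. The screwdriver is on the bench at about (388,265) in the top view, and the green and yellow pawns stand where they were. I'm handing in.

```bash
python3 -c "
from plant import arm
print(arm.finish_job())"
```

```text
the job is handed in; nothing more can be done
None
```

The job is done and was handed in at about 30 s of the 72 s allowed.

- **Prying:** I held the screwdriver by its shaft, put the blade about 23 mm into the brass-edged notch and lifted. The force reached about 10 N before the catch let go. The same blade then swung the lid back to its stop, where it gave 13 N. The fingers did not touch the lid before it was open.
- **Screwdriver:** I laid it on the bench to the right of the case, about 14 cm clear of it.
- **Red pawn:** I stood it on the red lining. The wrist and scene pictures showed it upright after release. It was last seen upright as I moved behind the lid, and the closed lid now hides it.
- **Closing:** I pushed the lid shut from behind with closed fingers and pressed it near its front edge with up to 28 N. It met firm resistance with the fingertips at z ≈ 72 mm, which is flush.

**Last checks:** The lid in the pictures looks the same as at the start. The green and yellow pawns are where they were, the screwdriver lies clear, and the robot touches nothing. The catch's snap was not seen directly; I infer it from the flush height and the pressing force.

Nothing failed in these checks. The networks missed the case and the green pawn in the first top picture and the red pawn in two later views. I placed those from the pictures and the calibration instead.

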